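Third hand for a ticket-rail stand in a sweet shop

ROBOT

A 6-joint arm with a two-finger parallel gripper is mounted at the origin on the work surface. World frame = base frame: x ahead of the robot, y to its left, z up, the work surface at z = 0. Lengths are in mm, angles in rad, forces in N, time in s.
With the tool pointing down it reaches from about 350 to 775 mm from the base axis. Payload 7.3 kg.
Tool frame: the origin (TCP) lies at the very end of the fingers, on their centre line; the grasp point (between the pads) lies 19 mm behind it; x points along the fingers, y is the direction in which the jaws open and shut, and the axes are right-handed (so a half turn about x gives the same grasp; the last joint's range is limited). The gripper opens to 92 mm and grips with 3 to 60 N. Pads are 19 mm wide; open, the fingers measure 130 mm over their backs; the gripper's body (75 mm by 190 mm) begins 47 mm behind the grasp point.
Start: joints at [0.994, 0.342, 1.524, -0, 1.275, -0.146], TCP at [219.227, 477.058, 226.741] pointing down, gripper open.
Joint ranges: [-2.53, 2.53], [-0.77, 2.02], [0.04, 2.7], [-1, 4.14], [0.28, 2.66], [-3.11, 3.11]. Speed limits (rad/s): [2.57, 2.57, 3.14, 3.14, 3.14, 3.14].

INTERFACE

Orientations are given as [roll, pitch, yaw] about the fixed x, y, z axes, in that order (R = Rz(yaw) Ry(pitch) Rx(roll)).
In Python, from plant import sensors, capture, bot gives the robot as it stands.
- The arm moves only by the shell command python3 -m crank 'ROWS' [OPENING]. ROWS is JSON, a list of rows, each an object of numbers: "dx", "dy", "dz": the shift along the tool's x, y, z in cm; "spin": the turn about the tool's x in rad. A call has 1 to 20 rows; each row is the pose to reach, as a shift and turn from the pose commanded when the call began, along the tool's axes at that moment; what a row does not reach only later rows make up. A row lasts 1/12 s, in which the tool goes at most 41.7 mm and 7.16 degrees, less where a joint would pass 70% of its speed; a pose out of reach is approached as far as the arm can. A call with a gripper value outside its range is refused whole. OPENING is the opening in per cent of the stroke, from 0 (shut) to 100 (fully open), set as the call begins (- or left out, the last holds). The fingers move at their own pace and stop on an object; the grip force is fixed at half the most. Time passes only in rows, so rows that repeat a pose let the fingers close. It gives the time, the measured TCP pose, the force and the opening at its end, in the units of the state.
- sensors.get_obs(): the state, without advancing time (a new reading comes with each control period).
- capture(name): name is "side" or "top" or "wrist"; returns a dict with "frame" (400x640x3 uint8, blue, green, red), "vfov" (degrees; the focal length in pixels is half the picture's height over the tangent of half this angle, whatever the lens; pixels are square), "cx", "cy" (the principal point, pixels), "k1" (the pictures are not rectified: a ray, as slopes to the right and down, at radius r is drawn at 1 + k1 r^2 times it, then the intrinsics apply), "view" (4x4, takes a point from world to camera coordinates); the wrist camera has in their place "mount" (4x4, takes a point from camera to tool coordinates, whose origin is the TCP and whose axes are the tool frame's). Camera axes: x right, y down, z forward; pixel columns grow to the right and rows downward; lengths in mm; the calibration is good to about 2 mm. A picture is of the moment at which its call begins: read the wrist's pose just before it. There is no depth.
- bot.close_job(): hands the job in, once; it reports no verdict.
The state is a dict: "time": time; "joint_positions": joint angles; "dq": joint speeds; "tau": joint torques, N m; "tool_pos": TCP position; "tcp_rot": TCP orientation; "contact_force": force on the tool from outside, world axes, zero at the start; "moment": the same for the moment, N m; "grip_width": finger opening in mm.
Only numpy, scipy, OpenCV 4.12 (cv2) and the standard library are available. Lean on these libraries where they do the work, as an engineer would, in place of code of your own. Each camera call takes 0.05 s, during which the arm holds its last target.

TASK

Stand the two brass posts end-down in the two sockets of the wooden foot, fully home. Then push the foot squarely and centrally against the sprung stop and keep pressing steadily, with the stop's pointer over the green stripe (about 10 N), so that your colleague can drive the screws: be the third hand, hold it there a few seconds and finish while still pressing. Never push the stop to the end of its travel, and leave the sweet jar, the gift box and the screwdriver where they are.

Things in the scene. Friction and masses are not known exactly. Their poses are not given: they have to be found in the camera images.
- stop: Sprung stop screwed to the counter: grey housing with a black pad in front. Origin on the counter under the centre of the pad's front face as it is at rest; +x is the pressing direction (from the pad's face into the housing), y along the pad, z up. Pad 160 mm long in y, its face 4 to 44 mm above the counter; housing from x = 60 to 120 mm, 140 mm wide, 46 mm high, with a white, a green and a red stripe on its top, in this order towards +x.
- pad (a joint): Travel of the sprung pad in m along the stop's +x: 0 at rest (also at the start), 0.036 at its end (bottomed). The spring pushes back with 0.5 N per mm. The green stripe is pointer travel 0.012 to 0.028, which is 6 to 14 N; its middle is 0.020, 10 N.
- pad_face (a point): Centre of the pad's front face, 24 mm above the counter; moves with the pad. A white line marks the pad's middle.
- pointer_tip (a point): Tip of the black pointer that the pad carries over the housing, 50 mm above the counter; 70 mm behind (+x of) the pad's face.
- foot: Loose pale wooden foot of the ticket-rail stand, 60 (x) x 200 (y) x 45 (z) mm, about 0.4 kg. Origin at the centre of its underside. It stands on the counter before the stop, its +x face to the pad, with a gap of 25 to 45 mm. Two round sockets in its top, 16 mm wide with a small chamfer, 30 mm deep, on the middle line at y = +75 and -75 mm.
- socket_left (a point): Floor centre of the foot's socket at y = +75 mm: 15 mm above the foot's underside, 30 mm below its top.
- socket_right (a point): Floor centre of the foot's socket at y = -75 mm, likewise.
- rack: Fixed dark wooden rack, 140 (x) x 60 (y) x 35 (z) mm, origin at the centre of its underside. The posts stand in its two holes, at x = -45 and +45 mm, 25 mm deep (hole floor 10 mm above the counter).
- post_a: Brass post, 14 mm diameter, 85 mm long, about 60 g, both ends alike. Origin at the centre of its lower end, z along it, upwards. At the start it stands upright in the rack, 60 mm of it above the rack. Either post may go in either socket.
- post_b: The other brass post, the same.
- jar: Bystander: amber sweet jar with brass lid, 60 mm across, 85 mm high, origin at the centre of its underside.
- gift_box: Bystander: red gift box with yellow ribbon, 90 x 55 x 35 mm, origin at the centre of its underside.
- screwdriver: Bystander: the colleague's screwdriver, about 200 mm long, lying on the counter, origin under it.
There are look-alikes about, which are no part of the job. What is shaped like the foot but orange or purple is not meant.

How it is judged:
By the outcome, as a careful person would: the job done as asked, in the order asked, and still so for the second after the job is handed in, while the arm keeps its last pose, push and grip.
It also fails if it takes over 72 s, if anything falls off the work surface, if the arm or the gripper's body presses on something with over 40 N, if the wrist force passes 120 N, or if a joint passes its speed limit or range.

## Working session

There is one attempt and no reset: what is moved stays moved. The work goes in short steps, Python scripts to look and compute and a shell command to move; the robot and the scene stay as the last step left them, time stands still between calls to the robot, and variables do not carry over. Pictures are saved under pics/ and viewed, and the job is handed in when it is done.

```bash
ls; mkdir -p pics; python3 - <<'E'
from plant import sensors, capture, bot
import cv2,pickle
print(sensors.get_obs())
d={}
for n in ["side","top","wrist"]:
    o=sensors.get_obs();c=capture(n);d[n]=c;c['obs']=o
    cv2.imwrite(f"pics/{n}0.png",c["frame"])
    print(n,{k:v for k,v in c.items() if k not in("frame","obs")})
pickle.dump(d,open("p0.pkl","wb"))
E
```

```text
pics
{'time': 0.0, 'joint_positions': array([ 9.94015494e-01,  3.42722755e-01,  1.52506416e+00,  7.97522833e-06,
        1.27537823e+00, -1.46005777e-01]), 'dq': array([ 0.0011288 ,  0.00026605, -0.00087549, -0.00013616,  0.00013202,
        0.00066606]), 'tau': array([-1.02207236e-03, -4.31235266e+01, -2.44216704e+01,  7.16417818e-02,
        5.61717991e-02, -1.15198509e-04]), 'tool_pos': array([218.97418107, 476.68802183, 226.02849066]), 'tcp_rot': array([-1.72165173,  1.56922381, -2.15242912]), 'contact_force': array([0.4997862 , 0.2133868 , 0.51308407]), 'moment': array([-0.00741748, -0.02002647, -0.01693259]), 'grip_width': 91.72170587123242}
side {'vfov': 56.6517713435185, 'cx': 317.75491032572046, 'cy': 203.97159751656363, 'k1': -0.07466500710231949, 'view': array([[-9.68014526e-01, -2.50533178e-01, -1.34537833e-02,
         4.64588184e+02],
       [-1.16518107e-01,  4.96400060e-01, -8.60238636e-01,
         1.33600020e+02],
       [ 2.22196778e-01, -8.31155886e-01, -5.09714120e-01,
         6.63856324e+02],
       [ 0.00000000e+00,  0.00000000e+00,  0.00000000e+00,
         1
[... 244 characters left out ...]
1, -1.75012506e-02, -1.84516733e-01,
         5.11872942e+02],
       [ 1.84296453e-01,  1.34734329e-02, -9.82778349e-01,
         1.28900965e+03],
       [ 0.00000000e+00,  0.00000000e+00,  0.00000000e+00,
         1.00000000e+00]])}
wrist {'vfov': 69.46588335114137, 'cx': 320.48027000627343, 'cy': 197.50466024321003, 'k1': -0.050495413753022064, 'mount': array([[ 2.75700518e-04, -2.85871016e-01,  9.58268066e-01,
        -1.57647610e+02],
       [ 9.99999906e-01, -2.42219422e-04, -3.59966085e-04,
         4.81348270e-01],
       [ 3.35015008e-04,  9.58268075e-01,  2.85870922e-01,
        -7.84328104e+01],
       [ 0.00000000e+00,  0.00000000e+00,  0.00000000e+00,
         1.00000000e+00]])}
```

View pics/side0.png

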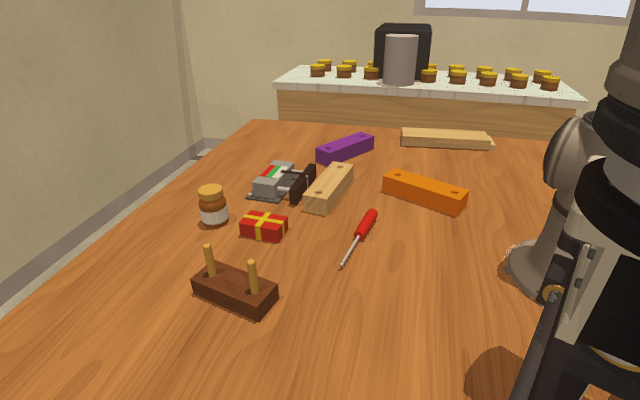

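View pics/top0.png

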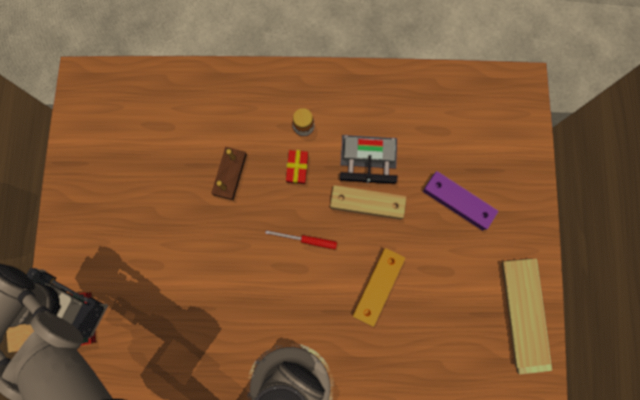

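View pics/wrist0.png

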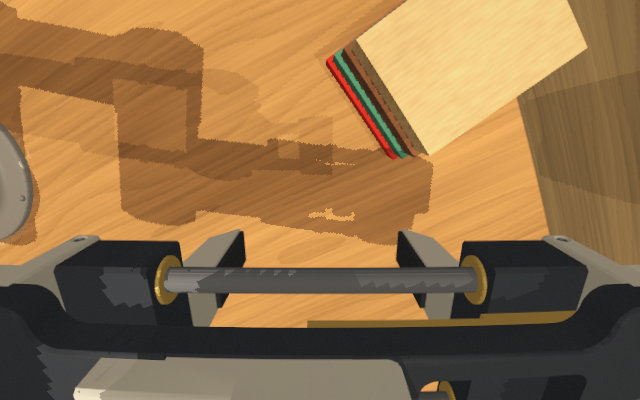

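Candidates in the top view are pale block A at (368,202), pale plank B at (527,315), orange at (380,287) and purple at (460,201). A fits: it is pale, has two sockets and stands before the stop's pad. I'll confirm that in an enlarged crop and measure.

```bash
cat > h.py <<'E'
import numpy as np,cv2
from scipy.spatial.transform import Rotation as Rn
def K(c):
    f=200/np.tan(np.radians(c['vfov'])/2); return f
def view(c):
    if 'view' in c: return c['view']
    o=c['obs'];T=np.eye(4);T[:3,:3]=Rn.from_euler('xyz',o['tcp_rot']).as_matrix();T[:3,3]=o['tool_pos']
    return np.linalg.inv(T@c['mount'])
def proj(c,P):
    V=view(c);p=V[:3,:3]@np.array(P,float)+V[:3,3];s=p[:2]/p[2];r2=s@s
    return s*(1+c['k1']*r2)*K(c)+[c['cx'],c['cy']]
def ray(c,u,v):
    d=(np.array([u,v])-[c['cx'],c['cy']])/K(c);s=d.copy()
    for _ in range(30): s=d/(1+c['k1']*(s@s))
    V=view(c);R=V[:3,:3];o=-R.T@V[:3,3];w=R.T@np.array([s[0],s[1],1]);return o,w/np.linalg.norm(w)
def onz(c,u,v,z):
    o,d=ray(c,u,v);return o+d*(z-o[2])/d[2]
def tri(obs):
    A=np.zeros((3,3));b=np.zeros(3)
    for c,u,v in obs:
        o,d=ray(c,u,v);M=np.eye(3)-np.outer(d,d);A+=M;b+=M@o
    return np.linalg.solve(A,b)
E
python3 - <<'E'
import pickle,cv2
d=pickle.load(open('p0.pkl','rb'));f=d['top']['frame']
a=cv2.resize(f[120:220,200:400],None,fx=4,fy=4,interpolation=cv2.INTER_CUBIC);cv2.imwrite('pics/topc.png',a)
f=d['side']['frame'];a=cv2.resize(f[150:320,185:385],None,fx=3.5,fy=3.5,interpolation=cv2.INTER_CUBIC);cv2.imwrite('pics/sidec.png',a)
E
```

```text
(no output)
```

View pics/topc.png

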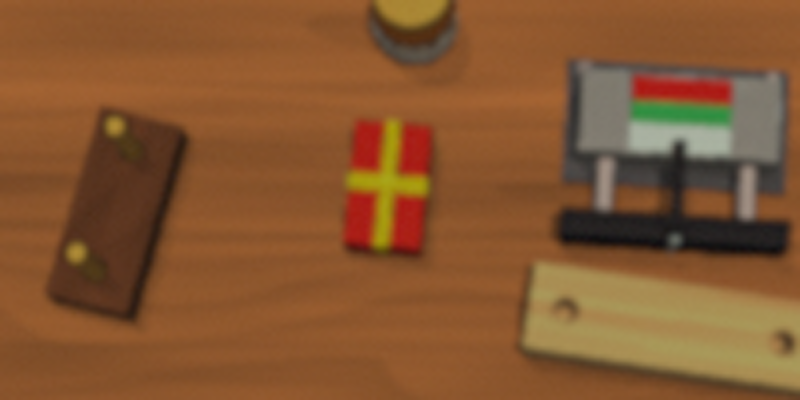

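View pics/sidec.png

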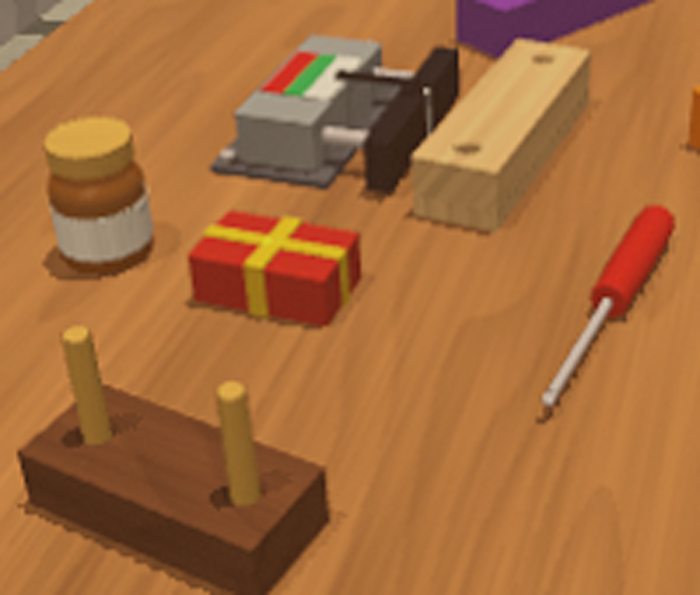

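Confirmed: foot A has two sockets, and its face is towards the black pad; it is slightly yawed. Its sockets are at about (341,197) and (396,206). The post tops are at about (229,151) and (219,183).

```bash
python3 - <<'E'
import pickle,cv2,numpy as np
from h import *
d=pickle.load(open('p0.pkl','rb'));t=d['top'];s=d['side']
def m(c,lo,hi,roi):
    x0,y0,x1,y1=roi
    h=cv2.cvtColor(c['frame'][y0:y1,x0:x1],cv2.COLOR_BGR2HSV);k=cv2.inRange(h,lo,hi)
    n,l,st,ce=cv2.connectedComponentsWithStats(k)
    return [(st[i,4],(ce[i]+[x0,y0]).round(2)) for i in range(1,n) if st[i,4]>5]
for p,c in [((228.5,151.2),(207,244.5)),((218.7,182.7),(251.2,260.3))]:
    print('post', onz(t,*p,95).round(1), onz(s,*c,95).round(1), tri([(t,*p),(s,*c)]).round(1))
for n,p,c in [('SL',(341,197.2),(185+467/3.5,150+148/3.5)),('SR',(395.5,205.5),(185+543/3.5,150+59/3.5))]:
    print(n,onz(t,*p,45).round(1),onz(s,*c,45).round(1))
T=lambda x,y:(200+x/4-.4,120+y/4-.4)
print('padmid top',onz(t,*T(675,240),44).round(1),'pad edge L',onz(t,*T(558,240),44).round(1),'R',onz(t,*T(786,253),44).round(1))
print('ptr',onz(t,*T(679,143),50).round(1))
print('housing front L/R',onz(t,*T(580,150),46).round(1),onz(t,*T(781,163),46).round(1))
print('back',onz(t,*T(577,65),46).round(1),onz(t,*T(786,76),46).round(1))
print('foot +x corners',onz(t,*T(533,263),45).round(1),onz(t,405.5,194,45).round(1),'-x',onz(t,*T(522,347),45).round(1),onz(t,403,217,45).round(1))
print('gift',[onz(t,*T(*q),35).round(1) for q in [(358,122),(430,127),(346,246),(422,252)]],'jar',onz(t,*T(411,5),85).round(1))
print('rack',[onz(t,*T(*q),35).round(1) for q in [(103,108),(186,130),(48,296),(134,320)]])
print('wrist',[onz(d['wrist'],*q,0).round(0) for q in [(330,60)]],'screw',onz(t,265,232,0),onz(t,337,244,10))
E
```

```text
post [619.5 176.7  95. ] [621.7 176.1  95. ] [620.2 176.9  95.7]
post [532.6 198.1  95. ] [534.1 196.2  95. ] [532.7 197.9  96.5]
SL [ 508.4 -128.4   45. ] [ 510.3 -125.9   45. ]
SR [ 488.  -277.1   45. ] [ 489.1 -273.4   45. ]
padmid top [ 559.1 -203.1   44. ] pad edge L [ 557.7 -122.6   44. ] R [ 551.4 -279.5   44. ]
ptr [ 626.5 -205.3   50. ]
housing front L/R [ 621.4 -137.    46. ] [ 614.6 -276.3   46. ]
back [ 682.8 -134.3   46. ] [ 677.5 -280.5   46. ]
foot +x corners [ 541.  -105.7   45. ] [ 520.4 -304.8   45. ] -x [482.5 -99.1  45. ] [ 456.8 -297.3   45. ]
gift [array([642. ,  18.5,  35. ]), array([639.2, -32.1,  35. ]), array([552.9,  24. ,  35. ]), array([549.5, -28.8,  35. ])] jar [711.4 -19.2  85. ]
rack [array([649.6, 199.2,  35. ]), array([634.4, 139.5,  35. ]), array([513.9, 229.9,  35. ]), array([498.1, 168.9,  35. ])]
wrist [array([ 97., 546.,   0.])] screw [413.97371681  81.3522674    0.        ] [ 383.49563884 -120.00100355   10.        ]
```

```bash
cat >> h.py <<'E'
def go(x,y,z,jaw_deg=None):
    """print shift from current measured pose to TCP x,y,z with jaw direction angle (world, mod 180)"""
    from plant import sensors
    o=sensors.get_obs();R=Rn.from_euler('xyz',o['tcp_rot']).as_matrix()
    d=R.T@(np.array([x,y,z])-o['tool_pos'])/10
    a=np.degrees(np.arctan2(R[1,1],R[0,1]))
    sp=0
    if jaw_deg is not None:
        e=(jaw_deg-a+90)%180-90
        sp=-np.radians(e) # tool x points down
    print('t',o['time'],'pos',o['tool_pos'].round(1),'jaw',a.round(2),'q6',o['joint_positions'][5].round(3),'F',o['contact_force'].round(1),'w',round(o['grip_width'],1))
    print('d[cm]',d.round(3),'spin',round(sp,4),'or',round(sp-np.sign(sp)*np.pi,4))
def snap(n,name):
    from plant import sensors,capture
    import pickle
    o=sensors.get_obs();c=capture(n);c['obs']=o
    cv2.imwrite(f'pics/{name}.png',c['frame']);pickle.dump(c,open(name+'.pkl','wb'));return c
E
python3 - <<'E'
from h import *
from plant import sensors
print(Rn.from_euler('xyz',sensors.get_obs()['tcp_rot']).as_matrix().round(3))
go(498,-203,200,-2.5)
go(576,187,200,14)
E
```

```text
[[-0.001  0.418  0.909]
 [-0.001  0.909 -0.418]
 [-1.    -0.001 -0.   ]]
t 0.15 pos [219.1 476.8 226.2] jaw 65.32 q6 -0.146 F [ 0.1 -1.  -0.1] w 91.4
d[cm] [  2.668 -50.118  53.734] spin 1.1836 or -1.958
t 0.15 pos [219.1 476.8 226.2] jaw 65.32 q6 -0.146 F [ 0.1 -1.  -0.1] w 91.4
d[cm] [  2.627 -11.424  44.536] spin 0.8957 or -2.2459
```

```bash
python3 -m crank '[{"dx":2.7,"dy":-50.1,"dz":53.7,"spin":1.18},{"dx":2.7,"dy":-50.1,"dz":53.7,"spin":1.18},{"dx":2.7,"dy":-50.1,"dz":53.7,"spin":1.18},{"dx":2.7,"dy":-50.1,"dz":53.7,"spin":1.18},{"dx":2.7,"dy":-50.1,"dz":53.7,"spin":1.18},{"dx":2.7,"dy":-50.1,"dz":53.7,"spin":1.18},{"dx":2.7,"dy":-50.1,"dz":53.7,"spin":1.18},{"dx":2.7,"dy":-50.1,"dz":53.7,"spin":1.18},{"dx":2.7,"dy":-50.1,"dz":53.7,"spin":1.18},{"dx":2.7,"dy":-50.1,"dz":53.7,"spin":1.18},{"dx":2.7,"dy":-50.1,"dz":53.7,"spin":1.18},{"dx":2.7,"dy":-50.1,"dz":53.7,"spin":1.18},{"dx":2.7,"dy":-50.1,"dz":53.7,"spin":1.18},{"dx":2.7,"dy":-50.1,"dz":53.7,"spin":1.18},{"dx":2.7,"dy":-50.1,"dz":53.7,"spin":1.18},{"dx":2.7,"dy":-50.1,"dz":53.7,"spin":1.18},{"dx":2.7,"dy":-50.1,"dz":53.7,"spin":1.18},{"dx":2.7,"dy":-50.1,"dz":53.7,"spin":1.18},{"dx":2.7,"dy":-50.1,"dz":53.7,"spin":1.18},{"dx":2.7,"dy":-50.1,"dz":53.7,"spin":1.18}]' 100; python3 - <<'E'
from h import *
go(498,-203,200,-2.5);snap('wrist','w1')
E
```

```text
time: 1.82
tool_pos: [497.7, -203.4, 198.7]
tcp_rot: [-2.191, 1.569, 2.479]
contact_force: [-0.7, 0.0, -0.2]
grip_width: 91.6
t 1.8167 pos [ 497.7 -203.4  198.7] jaw -2.43 q6 -0.488 F [-0.7  0.  -0.2] w 91.6
d[cm] [-0.127  0.032 -0.043] spin 0.0012 or -3.1404
```

View pics/w1.png

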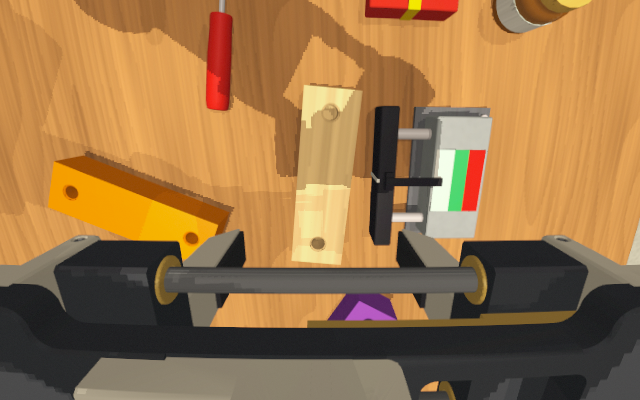

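The wrist view shows the foot's sockets at about (330,112) and (318,243), the pad at x 370-400 and the pointer tip at (441,182). I'll enlarge it to read the edges.

```bash
python3 - <<'E'
import pickle,cv2
f=pickle.load(open('w1.pkl','rb'))['frame']
cv2.imwrite('pics/w1c.png',cv2.resize(f[75:275,285:500],None,fx=3,fy=3,interpolation=cv2.INTER_CUBIC))
E
```

```text
(no output)
```

View pics/w1c.png

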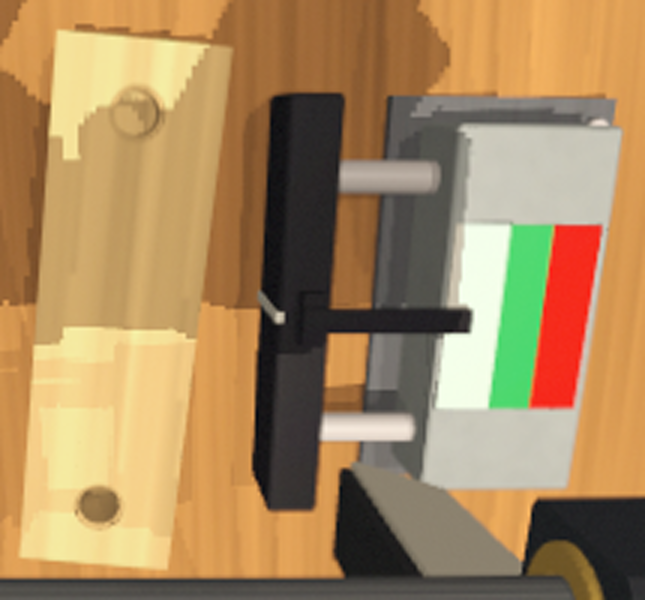

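```bash
python3 - <<'E'
import pickle
from h import *
c=pickle.load(open('w1.pkl','rb'))
W=lambda x,y,z:onz(c,285+x/3-.33,75+y/3-.33,z)
ang=lambda a,b:np.degrees(np.arctan2(*(a-b)[:2][::-1]))
F=[W(*p,45) for p in [(57,30),(231,46),(167,569),(21,556)]];S=[W(*p,45) for p in [(135,112),(98,505)]]
print('foot',np.round(F,1).tolist(),'ctr',np.mean(F,0).round(1),'yaw',[round(v,2) for v in (ang(F[0],F[3])-90,ang(F[1],F[2])-90,ang(S[0],S[1])-90)])
print('sockets',np.round(S,1).tolist(),np.linalg.norm(S[0]-S[1]))
P=[W(*p,44) for p in [(273,97),(268,508),(343,94),(315,508),(282,319)]]
print('pad',np.round(P,1).tolist(),ang(P[0],P[1])-90,ang(P[2],P[3])-90)
print('tip',W(471,320,50).round(1))
H=[W(*p,46) for p in [(462,125),(621,127),(567,487),(428,487)]]
print('hous',np.round(H,1).tolist(),ang(H[0],H[3])-90,ang(H[1],H[2])-90,np.mean(H,0))
G=[W(*p,46) for p in [(512,225),(555,225),(533,408),(490,408)]]
print('green',np.round(G,1).tolist(),ang(G[0],G[3])-90,ang(G[1],G[2])-90)
E
```

```text
foot [[483.9, -97.7, 45.0], [542.8, -105.3, 45.0], [516.4, -303.5, 45.0], [457.8, -295.2, 45.0]] ctr [ 500.2 -200.4   45. ] yaw [np.float64(-7.55), np.float64(-7.61), np.float64(-7.54)]
sockets [[509.4, -125.7, 45.0], [489.8, -273.9, 45.0]] 149.4872556660592
pad [[557.4, -122.6, 44.0], [557.1, -278.7, 44.0], [581.8, -122.5, 44.0], [575.8, -279.5, 44.0], [561.4, -201.9, 44.0]] -0.1275726802482069 -2.1816823844168454
tip [ 629.9 -203.6   50. ]
hous [[623.4, -134.3, 46.0], [680.7, -136.6, 46.0], [675.8, -274.3, 46.0], [619.8, -271.6, 46.0]] -1.5320612673197331 -2.0386545525881274 [ 649.91340772 -204.17899312   46.        ]
green [[644.1, -169.9, 46.0], [660.0, -170.4, 46.0], [658.5, -240.4, 46.0], [641.7, -239.6, 46.0]] -1.9655723138041026 -1.1810442978382127
```

```bash
python3 - <<'E'
from h import *
go(499.5,-200.2,80,-7.6)
go(499.5,-200.2,12,-7.6)
E
```

```text
t 1.8667 pos [ 497.4 -202.2  199. ] jaw -2.34 q6 -0.488 F [-0.3  1.2  0.5] w 91.7
d[cm] [11.902  0.216 -0.195] spin 0.0918 or -3.0498
t 1.8667 pos [ 497.4 -202.2  199. ] jaw -2.34 q6 -0.488 F [-0.3  1.2  0.5] w 91.7
d[cm] [18.702  0.226 -0.187] spin 0.0918 or -3.0498
```

```bash
cat >> h.py <<'E'
import json
def cmd(): return json.load(open('cmd.json'))
def upd(dx=0,dy=0,dz=0,spin=0):
    x,y,z,j=cmd();a=np.radians(j);jd=np.array([np.cos(a),np.sin(a)]);zd=np.array([np.sin(a),-np.cos(a)])
    p=np.array([x,y])+10*dy*jd+10*dz*zd
    json.dump([p[0],p[1],z-10*dx,j-np.degrees(spin)],open('cmd.json','w'))
    from plant import sensors
    o=sensors.get_obs();print('cmd',np.round(cmd(),2),'meas',o['tool_pos'].round(1),'t',round(o['time'],2),'F',o['contact_force'].round(1),'w',round(o['grip_width'],1))
def to(X,Y,Z,J):
    x,y,z,j=cmd();a=np.radians(j);e=np.array([X-x,Y-y])/10
    print('dx %.2f dy %.2f dz %.2f spin %.4f'%((z-Z)/10,e@[np.cos(a),np.sin(a)],e@[np.sin(a),-np.cos(a)],-np.radians(J-j)))
E
echo '[219.227,477.058,226.741,65.32]'>cmd.json
python3 - <<'E'
from h import *
upd(2.7,-50.1,53.7,1.18)
to(500,-199.4,12.5,-7.55)
E
```

```text
cmd [ 497.98 -202.4   199.74   -2.29] meas [ 497.4 -202.2  199. ] t 1.87 F [-0.3  1.2  0.5] w 91.7
dx 18.72 dy 0.19 dz -0.31 spin 0.0918
```

```bash
python3 -m crank '[{"dx":3,"dy":0.2,"dz":-0.3,"spin":0.092},{"dx":6,"dy":0.2,"dz":-0.3,"spin":0.092},{"dx":9,"dy":0.2,"dz":-0.3,"spin":0.092},{"dx":12,"dy":0.2,"dz":-0.3,"spin":0.092},{"dx":12,"dy":0.2,"dz":-0.3,"spin":0.092},{"dx":12,"dy":0.2,"dz":-0.3,"spin":0.092}]' 73; python3 - <<'E'
from h import *
upd(12,.2,-.3,.092);snap('wrist','w2');snap('top','t2')
E
```

```text
time: 2.37
tool_pos: [499.2, -197.8, 79.4]
tcp_rot: [-2.032, 1.567, 2.55]
contact_force: [0.6, -0.2, 0.9]
grip_width: 67.3
cmd [ 500.1  -199.48   79.74   -7.56] meas [ 499.2 -197.8   79.4] t 2.37 F [ 0.6 -0.2  0.9] w 67.3
```

View pics/w2.png

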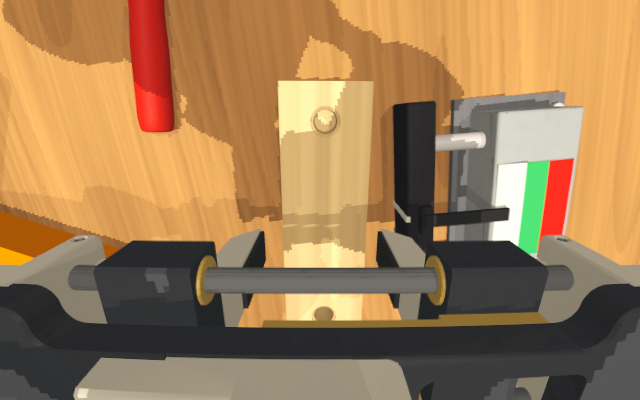

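```bash
cat >> h.py <<'E'
def fixobs(c,cm=None,sag=.7):
    x,y,z,j=cm or cmd();a=np.radians(j)
    T=np.eye(4);T[:3,:3]=np.array([[0,np.cos(a),np.sin(a)],[0,np.sin(a),-np.cos(a)],[-1,0,0]]);T[:3,3]=[x,y,z-sag]
    c=dict(c);c['view']=np.linalg.inv(T@c['mount']);return c
def tl(c,cm=None):  # world->tool lateral helper
    pass
E
python3 - <<'E'
import pickle
from h import *
c=pickle.load(open('w2.pkl','rb'));k=fixobs(c)
print(c['obs']['tool_pos'])
for u,v in [(325,121),(323.5,314),(278,82),(373,82)]: print(onz(k,u,v,45).round(1),onz(c,u,v,45).round(1))
k1=fixobs(pickle.load(open('w1.pkl','rb')),[497.98,-202.4,199.74,-2.29])
for u,v in [(285+135/3-.33,75+112/3-.33),(285+98/3-.33,75+505/3-.33)]: print(onz(k1,u,v,45).round(1))
t=pickle.load(open('t2.pkl','rb'))
E
```

```text
[ 499.20448063 -197.82871403   79.36779799]
[ 511.6 -128.    45. ] [ 510.5 -126.3   45. ]
[ 491.5 -274.9   45. ] [ 490.6 -273.4   45. ]
[ 485.5 -100.5   45. ] [484.3 -98.8  45. ]
[ 544.4 -108.3   45. ] [ 543.3 -106.5   45. ]
[ 509.8 -124.9   45. ]
[ 490.5 -273.3   45. ]
```

```bash
python3 -m crank '[{"dx":2.5,"dy":0.1},{"dx":5,"dy":0.1},{"dx":6.7,"dy":0.1},{"dx":6.7,"dy":0.1},{"dx":6.7,"dy":0.1}]' 73; python3 - <<'E'
from h import *
upd(6.7,.1)
E
python3 -m crank '[{},{},{},{},{"spin":-0.025},{"spin":-0.05},{"spin":-0.075},{"spin":-0.097},{"spin":-0.097},{"spin":-0.097},{"spin":-0.097}]' 55;  python3 - <<'E'
from h import *
upd(spin=-.097);snap('wrist','w3')
E
```

```text
cmd [ 501.09 -199.62   12.74   -7.56] meas [ 501.1 -199.3   81.7] t 2.47 F [-0.9  0.1  0.2] w 66.9
cmd [ 501.09 -199.62   12.74   -2.  ] meas [ 501.1 -199.3   81.7] t 2.47 F [-0.9  0.1  0.2] w 66.9invalid input at $[0]: expected keys dx, dy, dz, spin
invalid input at $[0]: expected keys dx, dy, dz, spin
```

View pics/w3.png

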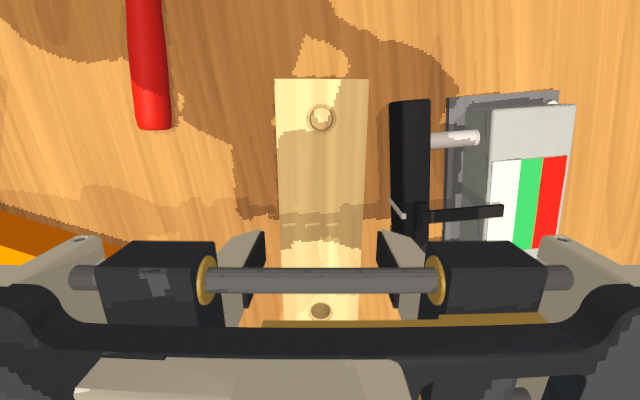

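Nothing moved, because all four keys are required. I'll reset my tracked pose. The settled view shows the foot centred between the fingers (sockets at x=320.5), so I won't add a shift.

```bash
echo '[500.1,-199.48,79.74,-7.56]'>cmd.json
python3 -m crank '[{"dx":2.5,"dy":0,"dz":0,"spin":0},{"dx":5,"dy":0,"dz":0,"spin":0},{"dx":6.7,"dy":0,"dz":0,"spin":0},{"dx":6.7,"dy":0,"dz":0,"spin":0},{"dx":6.7,"dy":0,"dz":0,"spin":0}]' 73 && python3 - <<'E'
from h import *
upd(6.7)
E
python3 -m crank '[{"dx":0,"dy":0,"dz":0,"spin":0},{"dx":0,"dy":0,"dz":0,"spin":0},{"dx":0,"dy":0,"dz":0,"spin":0},{"dx":0,"dy":0,"dz":0,"spin":0},{"dx":0,"dy":0,"dz":0,"spin":-0.025},{"dx":0,"dy":0,"dz":0,"spin":-0.05},{"dx":0,"dy":0,"dz":0,"spin":-0.075},{"dx":0,"dy":0,"dz":0,"spin":-0.097},{"dx":0,"dy":0,"dz":0,"spin":-0.097},{"dx":0,"dy":0,"dz":0,"spin":-0.097},{"dx":0,"dy":0,"dz":0,"spin":-0.097}]' 55 && python3 - <<'E'
from h import *
upd(spin=-.097);snap('wrist','w3b');snap('top','t3b')
E
```

```text
time: 2.93
tool_pos: [500.6, -199.7, 13.8]
tcp_rot: [1.29, 1.57, -0.412]
contact_force: [0.1, -0.1, 0.2]
grip_width: 67.2
cmd [ 500.1  -199.48   12.74   -7.56] meas [ 500.6 -199.7   13.8] t 2.93 F [ 0.1 -0.1  0.2] w 67.2
time: 3.85
tool_pos: [501.3, -200.0, 14.7]
tcp_rot: [1.1, 1.567, -0.506]
contact_force: [-0.6, 0.7, 7.2]
grip_width: 60.0
cmd [ 500.1  -199.48   12.74   -2.  ] meas [ 501.3 -200.    14.7] t 3.85 F [-0.6  0.7  7.2] w 60.0
```

View pics/w3b.png

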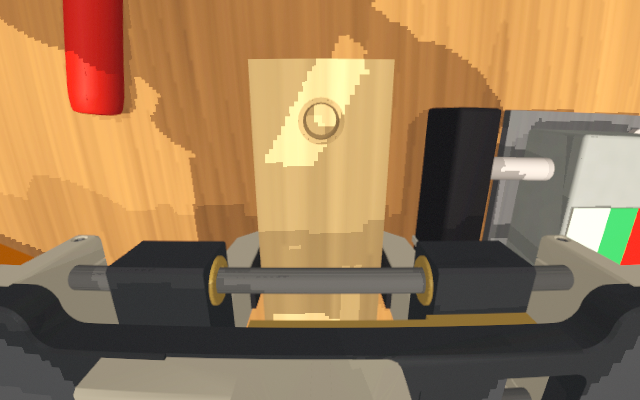

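```bash

python3 -m crank '[{"dx":0,"dy":0,"dz":0,"spin":0},{"dx":0,"dy":0,"dz":0,"spin":0},{"dx":0,"dy":0,"dz":0,"spin":0},{"dx":-3,"dy":0,"dz":0,"spin":0},{"dx":-7,"dy":0,"dz":0,"spin":0},{"dx":-11,"dy":0,"dz":0,"spin":0},{"dx":-15,"dy":0,"dz":0,"spin":0},{"dx":-18.7,"dy":0,"dz":0,"spin":0},{"dx":-18.7,"dy":0,"dz":0,"spin":0},{"dx":-18.7,"dy":0,"dz":0,"spin":0},{"dx":-18.7,"dy":0,"dz":0,"spin":0},{"dx":-18.7,"dy":0,"dz":0,"spin":0}]' 72 && python3 - <<'E'
from h import *
upd(-18.7);c=snap('wrist','w4');f=c['frame']
cv2.imwrite('pics/w4c.png',cv2.resize(f[75:275,285:500],None,fx=3,fy=3,interpolation=cv2.INTER_CUBIC))
E
```

```text
time: 4.95
tool_pos: [499.2, -199.0, 198.1]
tcp_rot: [-2.089, 1.567, 2.588]
contact_force: [0.4, 0.7, 0.4]
grip_width: 65.8
cmd [ 500.1  -199.48  199.74   -2.  ] meas [ 499.2 -199.   198.1] t 4.95 F [0.4 0.7 0.4] w 65.8
```

View pics/w4c.png

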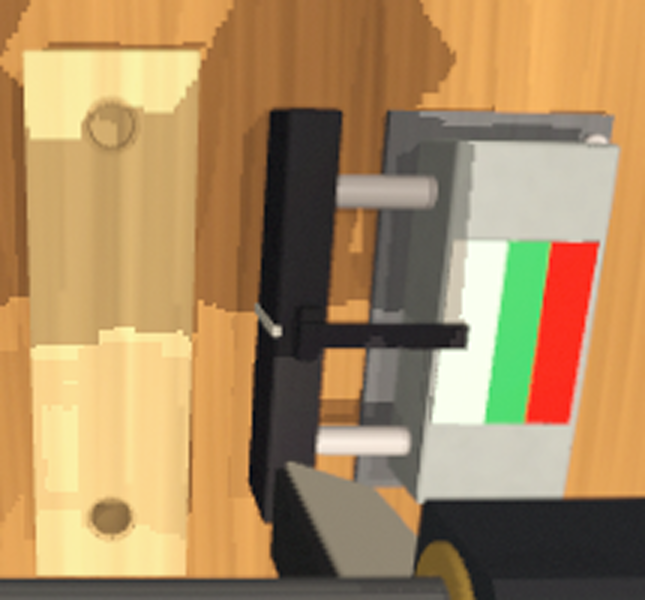

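```bash
python3 - <<'E'
import pickle
from h import *
c=fixobs(pickle.load(open('w4.pkl','rb')))
W=lambda x,y,z:onz(c,285+x/3-.33,75+y/3-.33,z)
ang=lambda a,b:np.degrees(np.arctan2(*(a-b)[:2][::-1]))
S=[W(*p,45) for p in [(110,126),(110,517)]]
print('sock',np.round(S,1).tolist(),ang(*S)-90,np.linalg.norm(S[0]-S[1]),'edge',W(202,48,45).round(1),W(186,576,45).round(1),ang(W(202,48,45),W(186,576,45))-90, ang(W(24,52,45),W(37,574,45))-90)
print('padback',ang(W(342,110,44),W(318,470,44))-90,'front',W(272,112,44).round(1),W(280,332,44).round(1))
print('tip',W(467,335,50).round(1))
print('hous',ang(W(468,142,46),W(420,498,46))-90,ang(W(618,147,46),W(565,496,46))-90)
print('stripes',ang(W(505,241,46),W(485,423,46))-90,ang(W(550,241,46),W(527,423,46))-90,ang(W(600,241,46),W(570,423,46))-90)
E
```

```text
sock [[502.7, -126.3, 45.0], [497.5, -275.8, 45.0]] -1.9736739810054758 149.58823691601737 edge [ 534.9 -101.5   45. ] [ 527.5 -303.4   45. ] -2.1082718497236925 -2.0589515364045923
padback -1.6997061566269025 front [ 559.3 -123.4   44. ] [ 563.5 -202.7   44. ]
tip [ 631.7 -204.6   50. ]
hous -3.3548679646348774 -1.629993033068999
stripes -0.9505402034081953 -1.084161636139683 -2.4335279807531407
```

```bash
python3 - <<'E'
from h import *
to(576,190,199.7,-2)
E
```

```text
dx 0.00 dy 6.22 dz -39.19 spin -0.0000
```

```bash
python3 -m crank '[{"dx":0,"dy":6.2,"dz":-39.2,"spin":0},{"dx":0,"dy":6.2,"dz":-39.2,"spin":0},{"dx":0,"dy":6.2,"dz":-39.2,"spin":0},{"dx":0,"dy":6.2,"dz":-39.2,"spin":0},{"dx":0,"dy":6.2,"dz":-39.2,"spin":0},{"dx":0,"dy":6.2,"dz":-39.2,"spin":0},{"dx":0,"dy":6.2,"dz":-39.2,"spin":0},{"dx":0,"dy":6.2,"dz":-39.2,"spin":0},{"dx":0,"dy":6.2,"dz":-39.2,"spin":0},{"dx":0,"dy":6.2,"dz":-39.2,"spin":0},{"dx":0,"dy":6.2,"dz":-39.2,"spin":0},{"dx":0,"dy":6.2,"dz":-39.2,"spin":0},{"dx":0,"dy":6.2,"dz":-39.2,"spin":0},{"dx":0,"dy":6.2,"dz":-39.2,"spin":0},{"dx":0,"dy":6.2,"dz":-39.2,"spin":0},{"dx":0,"dy":6.2,"dz":-39.2,"spin":0}]' 45 && python3 - <<'E'
from h import *
upd(0,6.2,-39.2);c=snap('wrist','w5');f=c['frame']
E
```

```text
time: 6.33
tool_pos: [575.8, 188.9, 199.8]
tcp_rot: [-0.536, 1.571, -2.144]
contact_force: [-0.4, -0.1, -0.5]
grip_width: 41.2
cmd [575.76 190.11 199.74  -2.  ] meas [575.8 188.9 199.8] t 6.33 F [-0.4 -0.1 -0.5] w 41.2
```

View pics/w5.png

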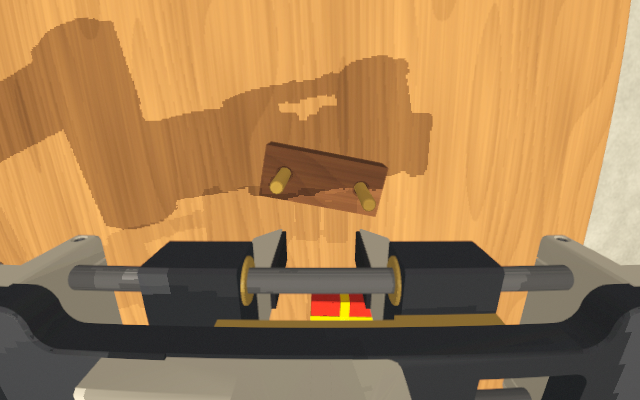

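```bash
python3 - <<'E'
from h import *
import pickle
f=pickle.load(open('w5.pkl','rb'))['frame']
cv2.imwrite('pics/w5c.png',cv2.resize(f[130:230,250:400],None,fx=5,fy=5,interpolation=cv2.INTER_CUBIC))
E
```

```text
(no output)
```

View pics/w5c.png

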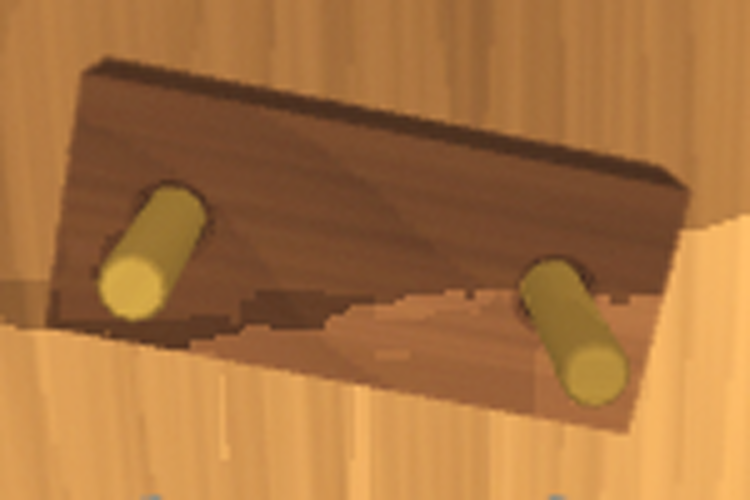

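```bash
python3 - <<'E'
from h import *
import pickle
c=fixobs(pickle.load(open('w5.pkl','rb')))
for u,v in [(276.2,187.2),(368.8,204.4)]:
    p=onz(c,u,v,95);print(p.round(1));to(p[0],p[1],56,-2)
E
```

```text
[533.7 201.7  95. ]
dx 14.37 dy -4.24 dz -1.02 spin -0.0000
[620.7 181.7  95. ]
dx 14.37 dy 4.52 dz 0.68 spin -0.0000
```

```bash
python3 -m crank '[{"dx":3,"dy":-4.2,"dz":-0.9,"spin":0},{"dx":6,"dy":-4.2,"dz":-0.9,"spin":0},{"dx":9,"dy":-4.2,"dz":-0.9,"spin":0},{"dx":9,"dy":-4.2,"dz":-0.9,"spin":0},{"dx":9,"dy":-4.2,"dz":-0.9,"spin":0},{"dx":9,"dy":-4.2,"dz":-0.9,"spin":0},{"dx":9,"dy":-4.2,"dz":-0.9,"spin":0}]' 45 && python3 - <<'E'
from h import *
upd(9,-4.2,-.9);c=snap('wrist','w6');f=c['frame']
E
```

```text
time: 6.97
tool_pos: [535.9, 200.6, 112.0]
tcp_rot: [1.84, 1.566, 0.234]
contact_force: [-1.0, -0.5, 0.0]
grip_width: 41.3
cmd [534.1  200.58 109.74  -2.  ] meas [535.9 200.6 112. ] t 6.97 F [-1.  -0.5  0. ] w 41.3
```

View pics/w6.png

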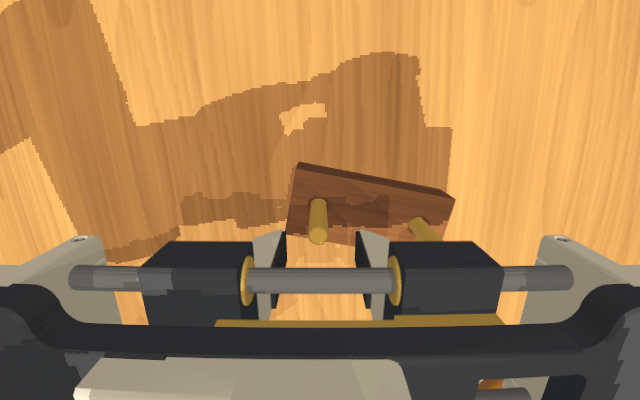

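```bash
python3 - <<'E'
from h import *
import pickle
k=pickle.load(open('w6.pkl','rb'));c=fixobs(k)
x,y,z,j=cmd()
print('TCP px',proj(c,[x,y,z-.7]),'tips',[proj(c,[x+s,y,z-.7]).round() for s in(-20,20)])
p=onz(c,317.5,236,95);print(p.round(1));to(p[0],p[1],56,-2); print(onz(k,317.5,236,95).round(1))
E
```

```text
TCP px [321.97372646 247.01766445] tips [array([289., 248.]), array([355., 246.])]
[531.3 201.6  95. ]
dx 5.37 dy -0.28 dz -0.09 spin -0.0000
[533.1 200.3  95. ]
```

```bash
python3 -m crank '[{"dx":1.5,"dy":-0.2,"dz":0,"spin":0},{"dx":3,"dy":-0.2,"dz":0,"spin":0},{"dx":4.5,"dy":-0.2,"dz":0,"spin":0},{"dx":5.4,"dy":-0.2,"dz":0,"spin":0},{"dx":5.4,"dy":-0.2,"dz":0,"spin":0},{"dx":5.4,"dy":-0.2,"dz":0,"spin":0}]' 45 && python3 - <<'E'
from h import *
upd(5.4,-.2)
E
python3 -m crank '[{"dx":0,"dy":0,"dz":0,"spin":0},{"dx":0,"dy":0,"dz":0,"spin":0},{"dx":0,"dy":0,"dz":0,"spin":0},{"dx":0,"dy":0,"dz":0,"spin":0},{"dx":0,"dy":0,"dz":0,"spin":0},{"dx":0,"dy":0,"dz":0,"spin":0}]' 0 && python3 - <<'E'
from h import *
upd();snap('wrist','w7');snap('side','s7')
E
```

```text
time: 7.52
tool_pos: [532.6, 200.7, 56.3]
tcp_rot: [1.938, 1.57, 0.332]
contact_force: [0.2, 0.1, 1.0]
grip_width: 41.1
cmd [532.1  200.65  55.74  -2.  ] meas [532.6 200.7  56.3] t 7.52 F [0.2 0.1 1. ] w 41.1
time: 8.02
tool_pos: [532.8, 200.7, 56.2]
tcp_rot: [1.802, 1.569, 0.197]
contact_force: [2.1, -0.6, 1.0]
grip_width: 13.1
cmd [532.1  200.65  55.74  -2.  ] meas [532.8 200.7  56.2] t 8.02 F [ 2.1 -0.6  1. ] w 13.1
```

View pics/w7.png

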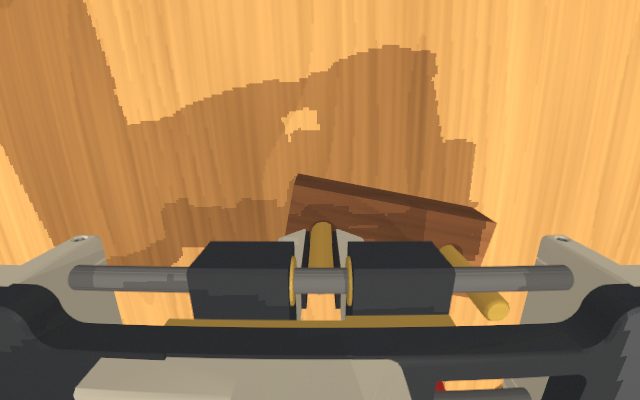

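View pics/s7.png

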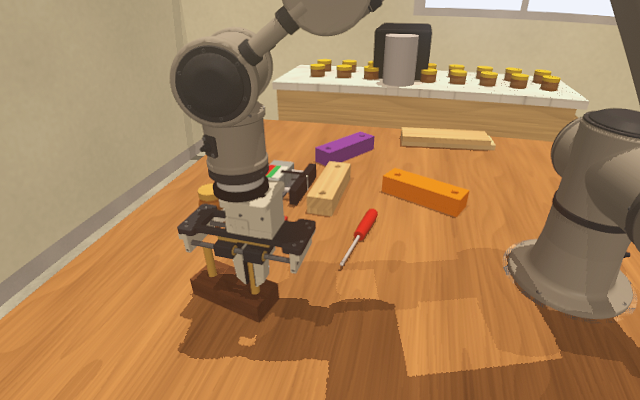

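```bash
python3 -m crank '[{"dx":-2,"dy":0,"dz":0,"spin":0},{"dx":-4,"dy":0,"dz":0,"spin":0},{"dx":-7,"dy":0,"dz":0,"spin":0},{"dx":-10,"dy":0,"dz":0,"spin":0},{"dx":-12,"dy":0,"dz":0,"spin":0},{"dx":-12,"dy":0,"dz":0,"spin":0},{"dx":-12,"dy":0,"dz":0,"spin":0}]' && python3 - <<'E'
from h import *
upd(-12);snap('wrist','w8')
to(502,-126,150,-2)
E
```

```text
time: 8.7
tool_pos: [532.2, 200.7, 176.5]
tcp_rot: [1.913, 1.569, 0.308]
contact_force: [-0.3, -1.3, -1.3]
grip_width: 13.4
cmd [532.1  200.65 175.74  -2.  ] meas [532.2 200.7 176.5] t 8.7 F [-0.3 -1.3 -1.3] w 13.4
dx 2.57 dy -1.87 dz 32.75 spin -0.0000
```

View pics/w8.png

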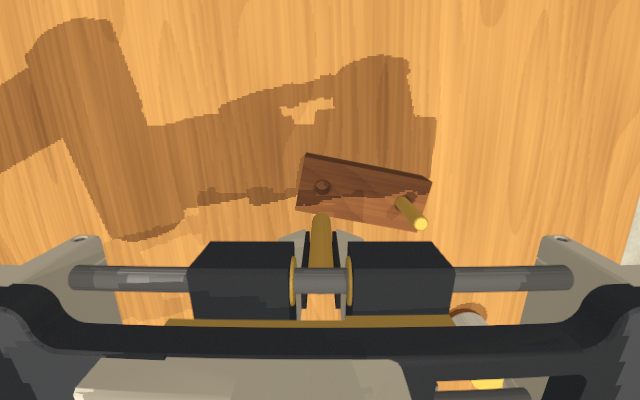

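```bash
python3 - <<'E'
from h import *
import pickle
c=pickle.load(open('w8.pkl','rb'));f=c['frame']
cv2.imwrite('pics/w8c.png',cv2.resize(f[140:330,250:440],None,fx=3,fy=3,interpolation=cv2.INTER_CUBIC))
k=dict(c);k['view']=np.linalg.inv(c['mount'])
for v in (212,213,214,215):
    o,d=ray(k,320.5,v)
    print(v,(o+d*(46-o[0])/d[0]).round(1))
E
```

```text
212 [46.  -0.9 -6.1]
213 [46.  -0.9 -5.3]
214 [46.  -0.9 -4.5]
215 [46.  -0.9 -3.7]
```

View pics/w8c.png

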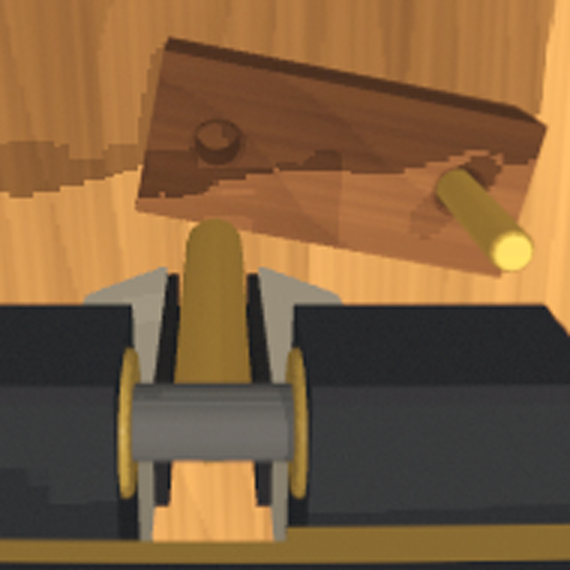

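```bash
python3 -m crank '[{"dx":0,"dy":-1.9,"dz":32.6,"spin":0},{"dx":0,"dy":-1.9,"dz":32.6,"spin":0},{"dx":0,"dy":-1.9,"dz":32.6,"spin":0},{"dx":0,"dy":-1.9,"dz":32.6,"spin":0},{"dx":0,"dy":-1.9,"dz":32.6,"spin":0},{"dx":0,"dy":-1.9,"dz":32.6,"spin":0},{"dx":5.5,"dy":-1.9,"dz":32.6,"spin":0},{"dx":5.5,"dy":-1.9,"dz":32.6,"spin":0},{"dx":5.5,"dy":-1.9,"dz":32.6,"spin":0},{"dx":5.5,"dy":-1.9,"dz":32.6,"spin":0},{"dx":5.5,"dy":-1.9,"dz":32.6,"spin":0},{"dx":5.5,"dy":-1.9,"dz":32.6,"spin":0},{"dx":5.5,"dy":-1.9,"dz":32.6,"spin":0},{"dx":5.5,"dy":-1.9,"dz":32.6,"spin":0},{"dx":5.5,"dy":-1.9,"dz":32.6,"spin":0},{"dx":5.5,"dy":-1.9,"dz":32.6,"spin":0}]' && python3 - <<'E'
from h import *
upd(5.5,-1.9,32.6);c=snap('wrist','w9');snap('side','s9')
cv2.imwrite('pics/w9c.png',cv2.resize(c['frame'][100:300,220:420],None,fx=3,fy=3,interpolation=cv2.INTER_CUBIC))
E
```

```text
time: 10.08
tool_pos: [502.0, -123.8, 121.2]
tcp_rot: [1.385, 1.57, -0.219]
contact_force: [-0.1, 0.0, -1.2]
grip_width: 13.3
cmd [ 501.72 -124.49  120.74   -2.  ] meas [ 502.  -123.8  121.2] t 10.08 F [-0.1  0.  -1.2] w 13.3
```

View pics/w9c.png

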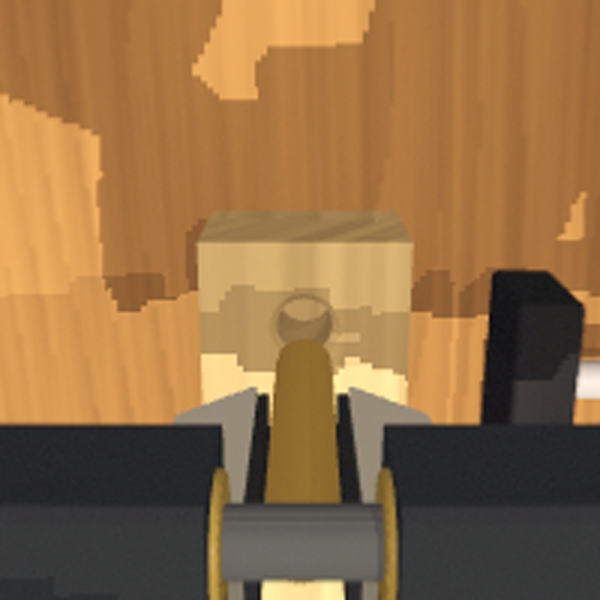

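View pics/s9.png

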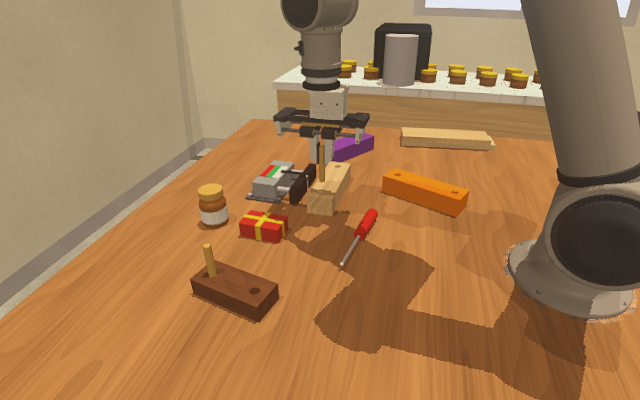

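```bash
cat >> h.py <<'E'
def tool_pt(c,u,v,x):
    k=dict(c);k['view']=np.linalg.inv(c['mount']);o,d=ray(k,u,v);return (o+d*(x-o[0])/d[0]).round(2)
E
python3 - <<'E'
from h import *
import pickle
c=pickle.load(open('w9.pkl','rb'))
q=lambda x,y:(220+x/3-.33,100+y/3-.33)
xt=120.74-.7-45
print('post low rim',tool_pt(c,*q(304,339),46))
print('sock ctr',tool_pt(c,*q(304,321),xt),'top',tool_pt(c,*q(304,293),xt),'edge',tool_pt(c,*q(305,242),xt),'L',tool_pt(c,*q(274,321),xt),tool_pt(c,*q(334,321),xt))
E
```

```text
post low rim [46.   -0.5  -5.53]
sock ctr [75.04 -0.45 -0.58] top [75.04 -0.45 -8.86] edge [ 75.04  -0.18 -23.53] L [75.04 -8.95 -0.58] [75.04  8.05 -0.58]
```

```bash
python3 -m crank '[{"dx":1.2,"dy":0,"dz":-0.1,"spin":0},{"dx":2.4,"dy":0,"dz":-0.1,"spin":0},{"dx":2.4,"dy":0,"dz":-0.1,"spin":0},{"dx":2.4,"dy":0,"dz":-0.1,"spin":0},{"dx":2.4,"dy":0,"dz":-0.1,"spin":0},{"dx":2.4,"dy":0,"dz":-0.1,"spin":0}]' && python3 - <<'E'
from h import *
upd(2.4,0,-.1);c=snap('wrist','w10');s=snap('side','s10')
a=cv2.resize(c['frame'][160:280,260:380],None,fx=5,fy=5,interpolation=cv2.INTER_CUBIC)
cv2.imwrite('pics/w10c.png',a)
cv2.imwrite('pics/s10c.png',cv2.resize(s['frame'][110:230,270:390],None,fx=5,fy=5,interpolation=cv2.INTER_CUBIC))
E
```

```text
time: 10.68
tool_pos: [502.2, -123.7, 97.4]
tcp_rot: [1.3, 1.569, -0.306]
contact_force: [0.8, -0.7, -1.3]
grip_width: 13.4
cmd [ 501.76 -123.49   96.74   -2.  ] meas [ 502.2 -123.7   97.4] t 10.68 F [ 0.8 -0.7 -1.3] w 13.4
```

View pics/w10c.png

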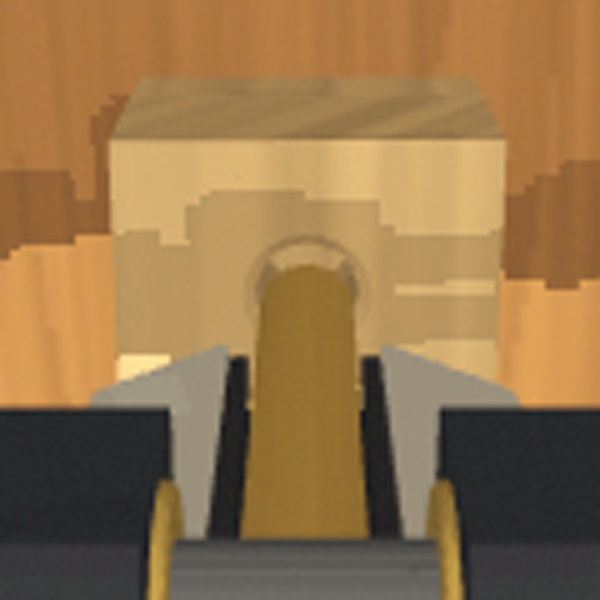

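View pics/s10c.png

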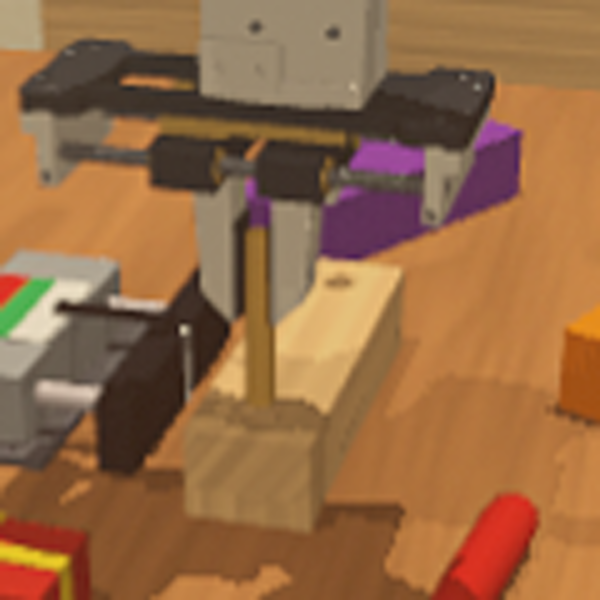

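```bash
python3 - <<'E'
from h import *
import pickle
c=pickle.load(open('w10.pkl','rb'))
q=lambda x,y:(260+x/5-.4,160+y/5-.4)
xt=96.74-.5-45
print('post low rim',tool_pt(c,*q(307,264),46),tool_pt(c,*q(307,264),45.))
print('rim top',tool_pt(c,*q(307,236),xt),'edge',tool_pt(c,*q(307,138),xt),'L',tool_pt(c,*q(245,285),xt),tool_pt(c,*q(370,285),xt))
E
```

```text
post low rim [46.   -0.51 -5.75] [45.   -0.51 -6.1 ]
rim top [51.24 -0.5  -8.41] edge [ 51.24  -0.5  -23.86] L [ 51.24 -10.06  -0.45] [51.24  9.22 -0.44]
```

Rim centre (−0.4, +1.2) and post (−0.5, +1.1) agree in the tool frame, so the post is aligned. Inserting.

```bash
python3 -m crank '[{"dx":0.5,"dy":0,"dz":0,"spin":0},{"dx":1.0,"dy":0,"dz":0,"spin":0},{"dx":1.5,"dy":0,"dz":0,"spin":0},{"dx":1.5,"dy":0,"dz":0,"spin":0},{"dx":1.5,"dy":0,"dz":0,"spin":0}]' && python3 - <<'E'
from h import *
upd(1.5)
E
```

```text
time: 11.2
tool_pos: [501.5, -123.5, 81.2]
tcp_rot: [-1.93, 1.57, 2.748]
contact_force: [0.5, -0.7, -1.0]
grip_width: 13.3
cmd [ 501.76 -123.49   81.74   -2.  ] meas [ 501.5 -123.5   81.2] t 11.2 F [ 0.5 -0.7 -1. ] w 13.3
```

```bash
python3 -m crank '[{"dx":0.6,"dy":0,"dz":0,"spin":0},{"dx":1.2,"dy":0,"dz":0,"spin":0},{"dx":1.7,"dy":0,"dz":0,"spin":0},{"dx":1.9,"dy":0,"dz":0,"spin":0},{"dx":2.1,"dy":0,"dz":0,"spin":0},{"dx":2.1,"dy":0,"dz":0,"spin":0},{"dx":2.1,"dy":0,"dz":0,"spin":0}]' && python3 - <<'E'
from h import *
upd(2.1)
E
```

```text
time: 11.78
tool_pos: [501.8, -123.5, 61.0]
tcp_rot: [1.301, 1.571, -0.304]
contact_force: [-1.4, -0.6, 4.2]
grip_width: 13.7
cmd [ 501.76 -123.49   60.74   -2.  ] meas [ 501.8 -123.5   61. ] t 11.78 F [-1.4 -0.6  4.2] w 13.7
```

```bash
python3 -m crank '[{"dx":0,"dy":0,"dz":0,"spin":0},{"dx":0,"dy":0,"dz":0,"spin":0},{"dx":0,"dy":0,"dz":0,"spin":0},{"dx":-3,"dy":0,"dz":0,"spin":0},{"dx":-7,"dy":0,"dz":0,"spin":0},{"dx":-11,"dy":0,"dz":0,"spin":0},{"dx":-13,"dy":0,"dz":0,"spin":0},{"dx":-13,"dy":0,"dz":0,"spin":0},{"dx":-13,"dy":0,"dz":0,"spin":0}]' 40 && python3 - <<'E'
from h import *
upd(-13);c=snap('wrist','w11');s=snap('side','s11')
a=np.hstack([cv2.resize(s['frame'][130:230,270:390],None,fx=3,fy=3,interpolation=cv2.INTER_CUBIC),cv2.resize(c['frame'][100:280,220:420],(333,300))])
cv2.imwrite('pics/s11c.png',a);to(619.3,181,110,-2)
E
```

```text
time: 12.53
tool_pos: [502.1, -123.6, 191.6]
tcp_rot: [1.301, 1.568, -0.305]
contact_force: [-1.4, -0.0, -0.0]
grip_width: 36.6
cmd [ 501.76 -123.49  190.74   -2.  ] meas [ 502.1 -123.6  191.6] t 12.53 F [-1.4 -0.  -0. ] w 36.6
dx 8.07 dy 10.68 dz -30.84 spin -0.0000
```

View pics/s11c.png

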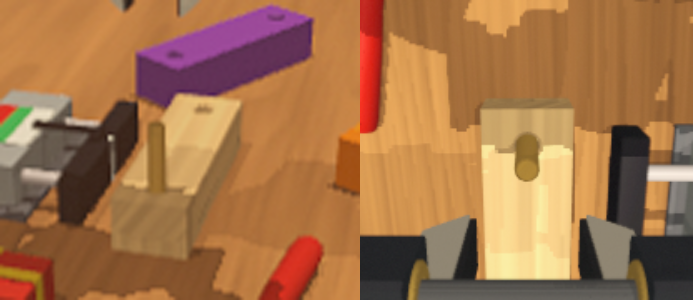

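The first post stands in the left socket. Next, the second post.

```bash
python3 -m crank '[{"dx":0,"dy":10.7,"dz":-30.8,"spin":0},{"dx":0,"dy":10.7,"dz":-30.8,"spin":0},{"dx":0,"dy":10.7,"dz":-30.8,"spin":0},{"dx":0,"dy":10.7,"dz":-30.8,"spin":0},{"dx":0,"dy":10.7,"dz":-30.8,"spin":0},{"dx":0,"dy":10.7,"dz":-30.8,"spin":0},{"dx":0,"dy":10.7,"dz":-30.8,"spin":0},{"dx":8,"dy":10.7,"dz":-30.8,"spin":0},{"dx":8,"dy":10.7,"dz":-30.8,"spin":0},{"dx":8,"dy":10.7,"dz":-30.8,"spin":0},{"dx":8,"dy":10.7,"dz":-30.8,"spin":0},{"dx":8,"dy":10.7,"dz":-30.8,"spin":0},{"dx":8,"dy":10.7,"dz":-30.8,"spin":0},{"dx":8,"dy":10.7,"dz":-30.8,"spin":0},{"dx":8,"dy":10.7,"dz":-30.8,"spin":0}]' 45 && python3 - <<'E'
from h import *
upd(8,10.7,-30.8);c=snap('wrist','w12');f=c['frame']
cv2.imwrite('pics/w12c.png',cv2.resize(f[140:320,230:420],None,fx=3,fy=3,interpolation=cv2.INTER_CUBIC))
E
```

```text
time: 13.88
tool_pos: [620.3, 179.8, 112.9]
tcp_rot: [1.775, 1.567, 0.168]
contact_force: [0.3, 0.6, 0.4]
grip_width: 41.0
cmd [619.45 180.58 110.74  -2.  ] meas [620.3 179.8 112.9] t 13.88 F [0.3 0.6 0.4] w 41.0
```

View pics/w12c.png

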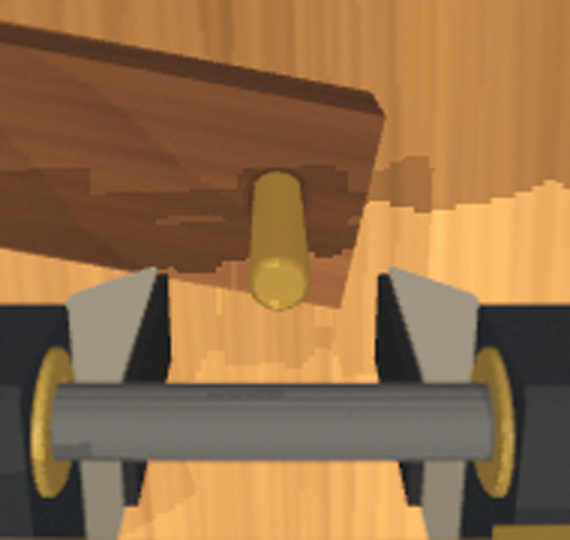

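```bash
python3 -m crank '[{"dx":1.5,"dy":0,"dz":0,"spin":0},{"dx":3,"dy":0,"dz":0,"spin":0},{"dx":4.5,"dy":0,"dz":0,"spin":0},{"dx":5.5,"dy":0,"dz":0,"spin":0},{"dx":5.5,"dy":0,"dz":0,"spin":0},{"dx":5.5,"dy":0,"dz":0,"spin":0}]' 45 && python3 - <<'E'
from h import *
upd(5.5)
E
python3 -m crank '[{"dx":0,"dy":0,"dz":0,"spin":0},{"dx":0,"dy":0,"dz":0,"spin":0},{"dx":0,"dy":0,"dz":0,"spin":0},{"dx":0,"dy":0,"dz":0,"spin":0},{"dx":0,"dy":0,"dz":0,"spin":0},{"dx":0,"dy":0,"dz":0,"spin":0},{"dx":-2,"dy":0,"dz":0,"spin":0},{"dx":-4,"dy":0,"dz":0,"spin":0},{"dx":-7,"dy":0,"dz":0,"spin":0},{"dx":-10,"dy":0,"dz":0,"spin":0},{"dx":-13,"dy":0,"dz":0,"spin":0},{"dx":-13,"dy":0,"dz":0,"spin":0},{"dx":-13,"dy":0,"dz":0,"spin":0}]' 0 && python3 - <<'E'
from h import *
upd(-13);c=snap('wrist','w13')
cv2.imwrite('pics/w13c.png',cv2.resize(c['frame'][140:330,250:440],None,fx=3,fy=3,interpolation=cv2.INTER_CUBIC))
to(496.9,-274.5,120.7,-2)
E
```

```text
time: 14.43
tool_pos: [619.5, 180.4, 55.9]
tcp_rot: [-1.783, 1.571, 2.894]
contact_force: [-0.2, -0.5, -0.6]
grip_width: 41.5
cmd [619.45 180.58  55.74  -2.  ] meas [619.5 180.4  55.9] t 14.43 F [-0.2 -0.5 -0.6] w 41.5
time: 15.52
tool_pos: [620.1, 180.8, 187.8]
tcp_rot: [1.811, 1.567, 0.205]
contact_force: [-0.7, -0.4, -0.8]
grip_width: 13.3
cmd [619.45 180.58 185.74  -2.  ] meas [620.1 180.8 187.8] t 15.52 F [-0.7 -0.4 -0.8] w 13.3
dx 6.50 dy -10.66 dz 45.91 spin -0.0000
```

View pics/w13c.png

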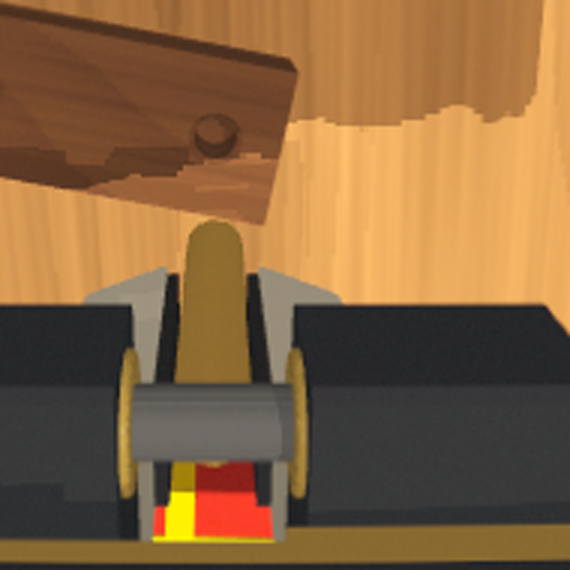

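```bash
python3 - <<'E'
from h import *
to(496.5,-273.4,120.7,-2)
E
```

```text
dx 6.50 dy -10.70 dz 45.80 spin -0.0000
```

```bash
python3 -m crank '[{"dx":0,"dy":-10.7,"dz":45.8,"spin":0},{"dx":0,"dy":-10.7,"dz":45.8,"spin":0},{"dx":0,"dy":-10.7,"dz":45.8,"spin":0},{"dx":0,"dy":-10.7,"dz":45.8,"spin":0},{"dx":0,"dy":-10.7,"dz":45.8,"spin":0},{"dx":0,"dy":-10.7,"dz":45.8,"spin":0},{"dx":0,"dy":-10.7,"dz":45.8,"spin":0},{"dx":0,"dy":-10.7,"dz":45.8,"spin":0},{"dx":0,"dy":-10.7,"dz":45.8,"spin":0},{"dx":0,"dy":-10.7,"dz":45.8,"spin":0},{"dx":0,"dy":-10.7,"dz":45.8,"spin":0},{"dx":0,"dy":-10.7,"dz":45.8,"spin":0},{"dx":0,"dy":-10.7,"dz":45.8,"spin":0},{"dx":4,"dy":-10.7,"dz":45.8,"spin":0},{"dx":7.5,"dy":-10.7,"dz":45.8,"spin":0},{"dx":7.5,"dy":-10.7,"dz":45.8,"spin":0},{"dx":7.5,"dy":-10.7,"dz":45.8,"spin":0},{"dx":7.5,"dy":-10.7,"dz":45.8,"spin":0},{"dx":7.5,"dy":-10.7,"dz":45.8,"spin":0}]' && python3 - <<'E'
from h import *
upd(7.5,-10.7,45.8);c=snap('wrist','w14')
cv2.imwrite('pics/w14c.png',cv2.resize(c['frame'][160:280,260:380],None,fx=5,fy=5,interpolation=cv2.INTER_CUBIC))
E
```

```text
time: 17.15
tool_pos: [497.9, -273.5, 112.8]
tcp_rot: [1.032, 1.567, -0.573]
contact_force: [-0.2, 0.4, -0.3]
grip_width: 13.2
cmd [ 496.52 -273.4   110.74   -2.  ] meas [ 497.9 -273.5  112.8] t 17.15 F [-0.2  0.4 -0.3] w 13.2
```

View pics/w14c.png

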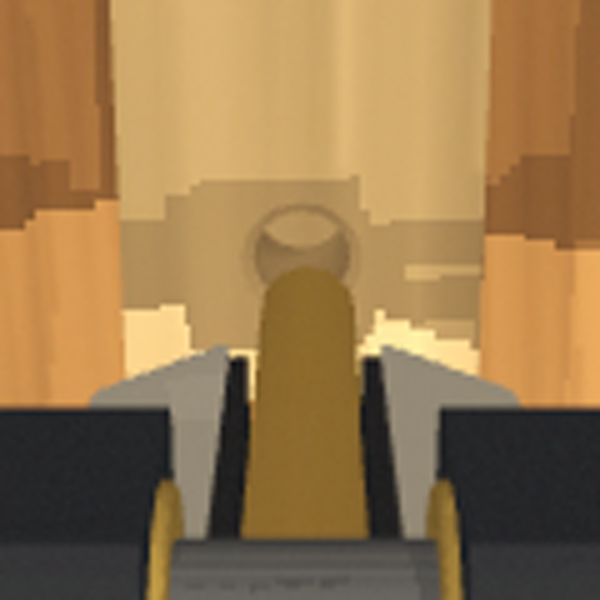

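View pics/w14.png

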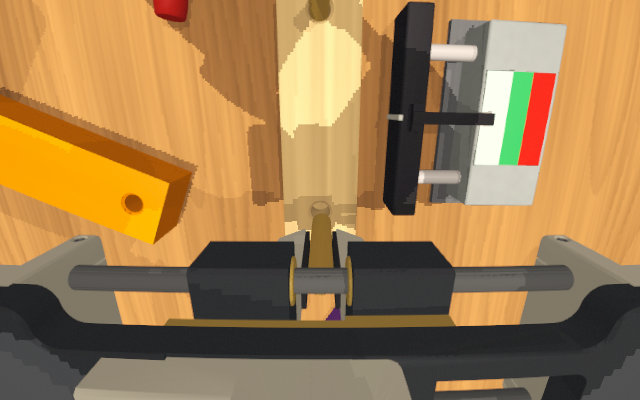

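```bash
python3 - <<'E'
from h import *
import pickle
c=pickle.load(open('w14.pkl','rb'))
q=lambda x,y:(260+x/5-.4,160+y/5-.4)
for xt in (65.0,67):
  print('rim top',tool_pt(c,*q(301,203),xt),'L',tool_pt(c,*q(244,255),xt),tool_pt(c,*q(358,255),xt))
print('post low rim',tool_pt(c,*q(308,266),46))
E
python3 -m crank '[{"dx":0.7,"dy":0,"dz":0,"spin":0},{"dx":1.4,"dy":0,"dz":0,"spin":0},{"dx":1.4,"dy":0,"dz":0,"spin":0},{"dx":1.4,"dy":0,"dz":0,"spin":0},{"dx":1.4,"dy":0,"dz":0,"spin":0},{"dx":1.4,"dy":0,"dz":0,"spin":0}]' && python3 - <<'E'
from h import *
upd(1.4);c=snap('wrist','w15')
cv2.imwrite('pics/w15c.png',cv2.resize(c['frame'][160:280,260:380],None,fx=5,fy=5,interpolation=cv2.INTER_CUBIC))
E
```

```text
rim top [65.   -1.44 -9.44] L [ 65.   -10.76  -0.55] [65.    7.86 -0.54]
rim top [67.   -1.45 -8.82] L [ 67.   -10.85   0.15] [67.    7.93  0.15]
post low rim [46.   -0.36 -5.43]
time: 17.7
tool_pos: [496.6, -273.5, 96.8]
tcp_rot: [1.322, 1.571, -0.284]
contact_force: [0.0, 0.3, -0.4]
grip_width: 13.0
cmd [ 496.52 -273.4    96.74   -2.  ] meas [ 496.6 -273.5   96.8] t 17.7 F [ 0.   0.3 -0.4] w 13.0
```

View pics/w15c.png

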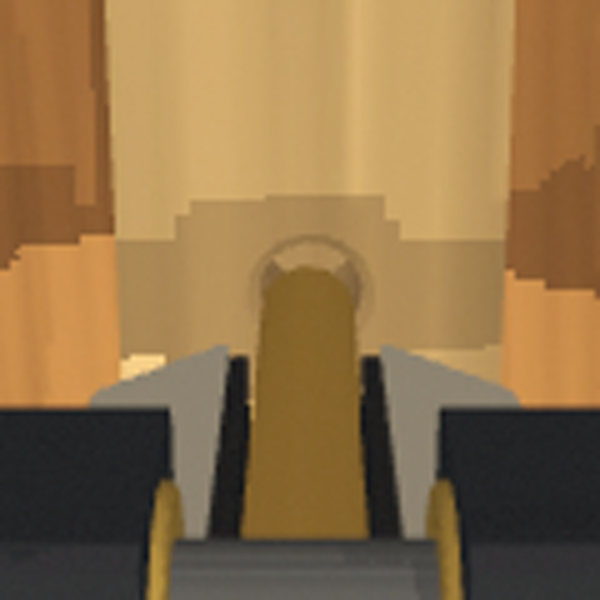

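```bash
python3 -m crank '[{"dx":0,"dy":0.05,"dz":0,"spin":0},{"dx":0.5,"dy":0.05,"dz":0,"spin":0},{"dx":1.0,"dy":0.05,"dz":0,"spin":0},{"dx":1.5,"dy":0.05,"dz":0,"spin":0},{"dx":1.5,"dy":0.05,"dz":0,"spin":0},{"dx":1.5,"dy":0.05,"dz":0,"spin":0}]' && python3 - <<'E'
from h import *
upd(1.5,.05)
E
```

```text
time: 18.25
tool_pos: [496.7, -273.3, 81.1]
tcp_rot: [-2.248, 1.57, 2.429]
contact_force: [-0.4, -0.3, -0.2]
grip_width: 13.5
cmd [ 497.01 -273.42   81.74   -2.  ] meas [ 496.7 -273.3   81.1] t 18.25 F [-0.4 -0.3 -0.2] w 13.5
```

```bash
python3 -m crank '[{"dx":0.6,"dy":0,"dz":0,"spin":0},{"dx":1.2,"dy":0,"dz":0,"spin":0},{"dx":1.7,"dy":0,"dz":0,"spin":0},{"dx":1.9,"dy":0,"dz":0,"spin":0},{"dx":2.1,"dy":0,"dz":0,"spin":0},{"dx":2.1,"dy":0,"dz":0,"spin":0},{"dx":2.1,"dy":0,"dz":0,"spin":0}]' && python3 - <<'E'
from h import *
upd(2.1)
E
python3 -m crank '[{"dx":0,"dy":0,"dz":0,"spin":0},{"dx":0,"dy":0,"dz":0,"spin":0},{"dx":0,"dy":0,"dz":0,"spin":0},{"dx":-3,"dy":0,"dz":0,"spin":0},{"dx":-7,"dy":0,"dz":0,"spin":0},{"dx":-11,"dy":0,"dz":0,"spin":0},{"dx":-14,"dy":0,"dz":0,"spin":0},{"dx":-14,"dy":0,"dz":0,"spin":0},{"dx":-14,"dy":0,"dz":0,"spin":0}]' 40 && python3 - <<'E'
from h import *
upd(-14);to(440,-198,200,-2)
E
```

```text
time: 18.83
tool_pos: [497.0, -273.4, 61.0]
tcp_rot: [1.391, 1.571, -0.215]
contact_force: [-1.4, 0.5, 2.7]
grip_width: 13.1
cmd [ 497.01 -273.42   60.74   -2.  ] meas [ 497.  -273.4   61. ] t 18.83 F [-1.4  0.5  2.7] w 13.1
time: 19.58
tool_pos: [497.7, -273.9, 202.5]
tcp_rot: [0.993, 1.567, -0.612]
contact_force: [-0.4, 1.0, -0.2]
grip_width: 36.5
cmd [ 497.01 -273.42  200.74   -2.  ] meas [ 497.7 -273.9  202.5] t 19.58 F [-0.4  1.  -0.2] w 36.5
dx 0.07 dy -5.96 dz -7.34 spin -0.0000
```

```bash
python3 - <<'E'
from h import *
import pickle
t=pickle.load(open('t3b.pkl','rb'))
print([onz(t,u,v,45).round() for u,v in [(388,248),(405,256),(375,325),(354,315)]])
to(440,-199,200,-2)
s=snap('side','s16')
cv2.imwrite('pics/s16c.png',cv2.resize(s['frame'][130:230,230:400],None,fx=4,fy=4,interpolation=cv2.INTER_CUBIC))
E
```

```text
[array([ 372., -256.,   45.]), array([ 351., -302.,   45.]), array([ 170., -222.,   45.]), array([ 195., -167.,   45.])]
dx 0.07 dy -5.96 dz -7.24 spin -0.0000
```

View pics/s16c.png

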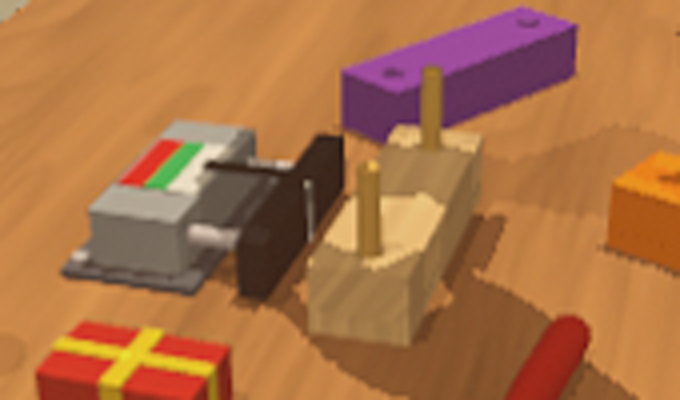

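```bash
python3 - <<'E'
from h import *
to(427,-197.3,200,-2)
E
```

```text
dx 0.07 dy -7.26 dz -7.36 spin -0.0000
```

```bash
python3 -m crank '[{"dx":0,"dy":-7.3,"dz":-7.4,"spin":0},{"dx":0,"dy":-7.3,"dz":-7.4,"spin":0},{"dx":0,"dy":-7.3,"dz":-7.4,"spin":0},{"dx":0,"dy":-7.3,"dz":-7.4,"spin":0},{"dx":0,"dy":-7.3,"dz":-7.4,"spin":0},{"dx":0,"dy":-7.3,"dz":-7.4,"spin":0},{"dx":0,"dy":-7.3,"dz":-7.4,"spin":0}]' 0 && python3 - <<'E'
from h import *
upd(0,-7.3,-7.4);c=snap('wrist','w17')
E
```

```text
time: 20.22
tool_pos: [427.1, -197.6, 200.0]
tcp_rot: [-2.163, 1.57, 2.514]
contact_force: [0.4, -0.4, 0.1]
grip_width: 0.5
cmd [ 426.64 -196.91  200.74   -2.  ] meas [ 427.1 -197.6  200. ] t 20.22 F [ 0.4 -0.4  0.1] w 0.5
```

View pics/w17.png

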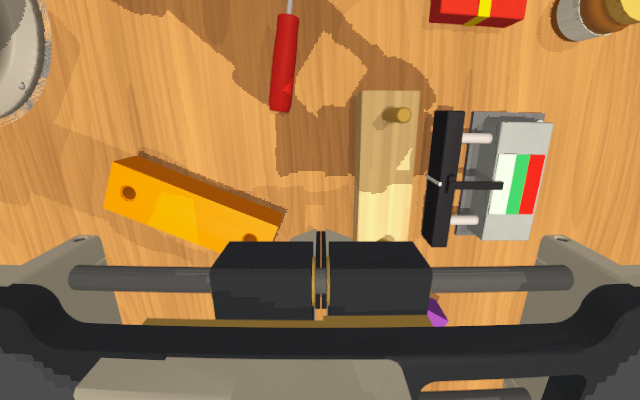

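```bash
python3 - <<'E'
from h import *
import pickle
c=fixobs(pickle.load(open('w17.pkl','rb')))
for n,u,v,z in [('orange top',285,210,0),('orange',279,225,45),('orange',272,245,45),('foot -x',361,92,45),('foot-x2',356,238,45),('foot+x',420,92,45),('padmid',439,185,44),('tip',503,185,50)]: print(n,onz(c,u,v,z).round(1))
E
```

```text
orange top [ 377.6 -240.9    0. ]
orange [ 375.7 -243.8   45. ]
orange [ 365.3 -269.1   45. ]
foot -x [ 470.8 -100.5   45. ]
foot-x2 [ 465.4 -263.5   45. ]
foot+x [ 531.9 -102.1   45. ]
padmid [ 559.6 -202.3   44. ]
tip [ 630.5 -203.1   50. ]
```

```bash
python3 -m crank '[{"dx":4,"dy":0,"dz":0,"spin":0},{"dx":8,"dy":0,"dz":0,"spin":0},{"dx":12,"dy":0,"dz":0,"spin":0},{"dx":15,"dy":0,"dz":0,"spin":0},{"dx":17.5,"dy":0,"dz":0,"spin":0},{"dx":18.7,"dy":0,"dz":0,"spin":0},{"dx":18.7,"dy":0,"dz":0,"spin":0},{"dx":18.7,"dy":0,"dz":0,"spin":0},{"dx":18.7,"dy":0,"dz":0,"spin":0}]' && python3 - <<'E'
from h import *
upd(18.7);snap('wrist','w18');snap('top','t18')
E
python3 -m crank '[{"dx":0,"dy":0.5,"dz":0,"spin":0},{"dx":0,"dy":1.0,"dz":0,"spin":0},{"dx":0,"dy":1.3,"dz":0,"spin":0},{"dx":0,"dy":1.6,"dz":0,"spin":0},{"dx":0,"dy":1.9,"dz":0,"spin":0},{"dx":0,"dy":2.2,"dz":0,"spin":0},{"dx":0,"dy":2.4,"dz":0,"spin":0},{"dx":0,"dy":2.6,"dz":0,"spin":0},{"dx":0,"dy":2.8,"dz":0,"spin":0},{"dx":0,"dy":3.0,"dz":0,"spin":0},{"dx":0,"dy":3.2,"dz":0,"spin":0},{"dx":0,"dy":3.4,"dz":0,"spin":0}]' && python3 - <<'E'
from h import *
upd(0,3.4);c=snap('wrist','w19');snap('top','t19')
E
```

```text
time: 21.02
tool_pos: [427.4, -197.6, 14.3]
tcp_rot: [1.098, 1.569, -0.508]
contact_force: [0.1, 0.7, -0.2]
grip_width: 0.9
cmd [ 426.64 -196.91   13.74   -2.  ] meas [ 427.4 -197.6   14.3] t 21.02 F [ 0.1  0.7 -0.2] w 0.9
time: 22.12
tool_pos: [460.5, -198.0, 13.6]
tcp_rot: [-2.208, 1.57, 2.469]
contact_force: [-2.5, -0.3, 1.6]
grip_width: 0.3
cmd [ 460.62 -198.1    13.74   -2.  ] meas [ 460.5 -198.    13.6] t 22.12 F [-2.5 -0.3  1.6] w 0.3
```

View pics/w19.png

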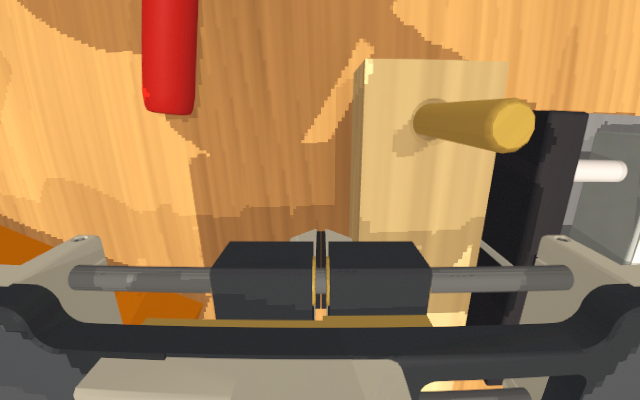

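View pics/t19.png

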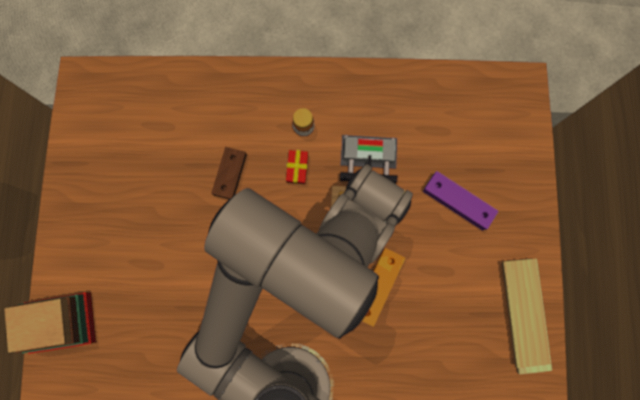

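```bash
python3 -m crank '[{"dx":0,"dy":0.2,"dz":0,"spin":0},{"dx":0,"dy":0.4,"dz":0,"spin":0},{"dx":0,"dy":0.6,"dz":0,"spin":0},{"dx":0,"dy":0.8,"dz":0,"spin":0},{"dx":0,"dy":1.0,"dz":0,"spin":0},{"dx":0,"dy":1.2,"dz":0,"spin":0},{"dx":0,"dy":1.4,"dz":0,"spin":0}]' && python3 - <<'E'
from h import *
upd(0,1.4)
E
python3 -m crank '[{"dx":0,"dy":0.2,"dz":0,"spin":0},{"dx":0,"dy":0.4,"dz":0,"spin":0},{"dx":0,"dy":0.6,"dz":0,"spin":0},{"dx":0,"dy":0.8,"dz":0,"spin":0}]' && python3 - <<'E'
from h import *
upd(0,.8);snap('wrist','w20');s=snap('side','s20')
cv2.imwrite('pics/s20c.png',cv2.resize(s['frame'][130:230,230:400],None,fx=4,fy=4,interpolation=cv2.INTER_CUBIC))
E
```

```text
time: 22.8
tool_pos: [474.8, -198.6, 13.7]
tcp_rot: [2.725, 1.571, 1.119]
contact_force: [-1.8, -0.7, -0.1]
grip_width: 0.6
cmd [ 474.62 -198.59   13.74   -2.  ] meas [ 474.8 -198.6   13.7] t 22.8 F [-1.8 -0.7 -0.1] w 0.6
time: 23.13
tool_pos: [482.7, -198.8, 13.6]
tcp_rot: [-2.738, 1.571, 1.939]
contact_force: [-3.0, 1.3, 0.6]
grip_width: 0.1
cmd [ 482.61 -198.87   13.74   -2.  ] meas [ 482.7 -198.8   13.6] t 23.13 F [-3.   1.3  0.6] w 0.1
```

View pics/s20c.png

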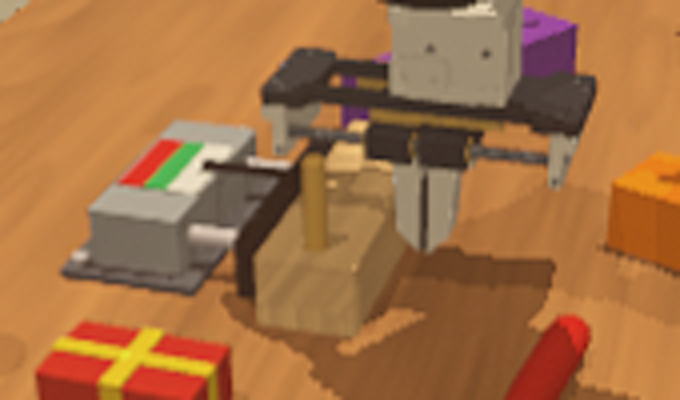

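View pics/w20.png

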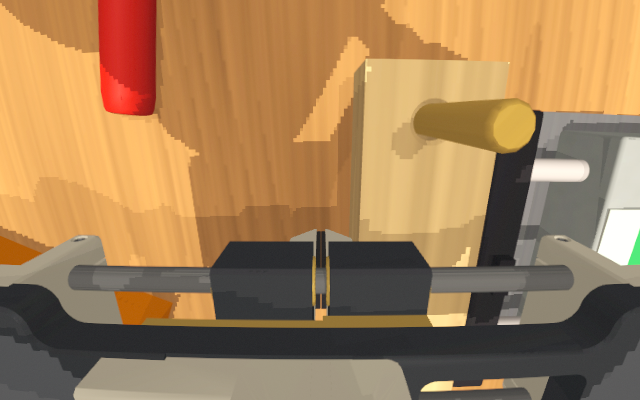

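```bash
python3 -m crank '[{"dx":0,"dy":0.1,"dz":0,"spin":0},{"dx":0,"dy":0.2,"dz":0,"spin":0},{"dx":0,"dy":0.3,"dz":0,"spin":0},{"dx":0,"dy":0.4,"dz":0,"spin":0},{"dx":0,"dy":0.5,"dz":0,"spin":0},{"dx":0,"dy":0.6,"dz":0,"spin":0}]' 
python3 -m crank '[{"dx":0,"dy":0.1,"dz":0,"spin":0},{"dx":0,"dy":0.2,"dz":0,"spin":0},{"dx":0,"dy":0.3,"dz":0,"spin":0},{"dx":0,"dy":0.4,"dz":0,"spin":0},{"dx":0,"dy":0.5,"dz":0,"spin":0},{"dx":0,"dy":0.6,"dz":0,"spin":0}]' && python3 - <<'E'
from h import *
upd(0,1.2);snap('wrist','w21');s=snap('side','s21')
cv2.imwrite('pics/s21c.png',cv2.resize(s['frame'][130:230,230:400],None,fx=4,fy=4,interpolation=cv2.INTER_CUBIC))
E
```

```text
time: 23.73
tool_pos: [487.9, -198.8, 13.6]
tcp_rot: [-1.94, 1.569, 2.737]
contact_force: [-7.3, 1.4, 2.6]
grip_width: 0.5
time: 24.23
tool_pos: [492.9, -199.0, 13.7]
tcp_rot: [-1.834, 1.567, 2.843]
contact_force: [-11.1, -1.0, 6.5]
grip_width: 0.1
cmd [ 494.6  -199.29   13.74   -2.  ] meas [ 492.9 -199.    13.7] t 24.23 F [-11.1  -1.    6.5] w 0.1
```

View pics/s21c.png

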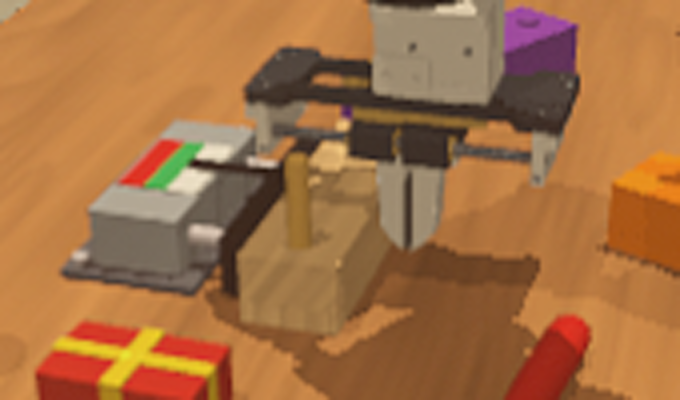

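View pics/w21.png

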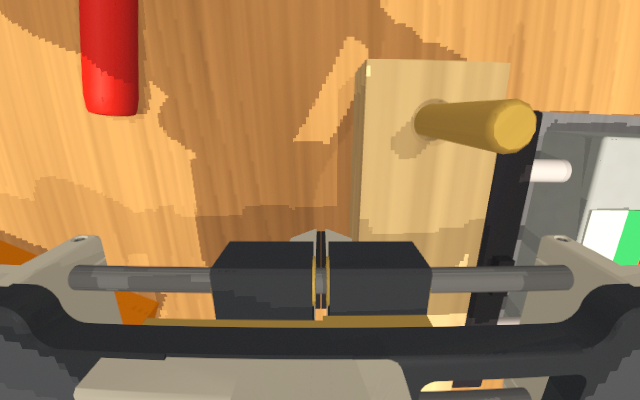

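```bash
python3 - <<'E'
from h import *
import pickle
for n in ('s16','s20','s21'):
    s=pickle.load(open(n+'.pkl','rb'));f=s['frame'][150:200,250:310]
    cv2.imwrite(f'pics/{n}z.png',f)
im=np.hstack([cv2.resize(cv2.imread(f'pics/{n}z.png'),None,fx=6,fy=8,interpolation=cv2.INTER_CUBIC) for n in ('s16','s21')])
cv2.imwrite('pics/cmp.png',im)
E
```

```text
(no output)
```

View pics/cmp.png

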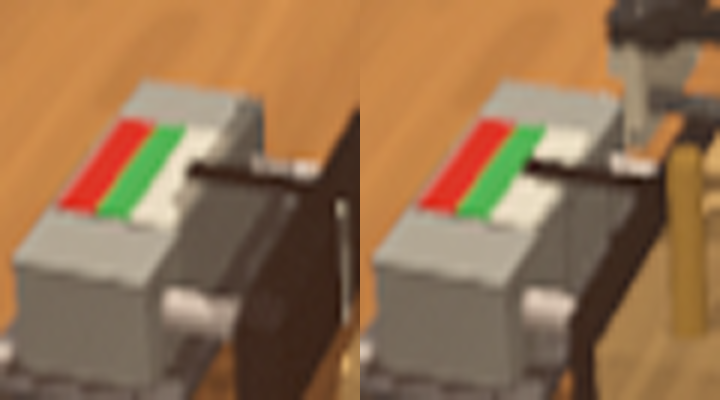

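```bash
python3 - <<'E'
from h import *
import pickle
s=pickle.load(open('s21.pkl','rb'))
a=onz(s,281.2,171.2,50);b=onz(s,277.4,170.3,50);print(a.round(1),b.round(1),np.linalg.norm(a-b))
G=lambda x,y:onz(s,250+x/6,150+y/8,46)
# stripe edges at row through tip: now image, white/green edge and green/red at y~165
print('tip',b.round(1),'w/g',G(525-360,165).round(1),'g/r',G(494-360,165).round(1))
E
```

```text
[ 628.5 -203.7   50. ] [ 639.9 -206.7   50. ] 11.730214445893768
tip [ 639.9 -206.7   50. ] w/g [ 642.1 -212.8   46. ] g/r [ 655.3 -209.8   46. ]
```

```bash
python3 -m crank '[{"dx":0,"dy":0.1,"dz":0,"spin":0},{"dx":0,"dy":0.2,"dz":0,"spin":0},{"dx":0,"dy":0.3,"dz":0,"spin":0},{"dx":0,"dy":0.4,"dz":0,"spin":0},{"dx":0,"dy":0.5,"dz":0,"spin":0},{"dx":0,"dy":0.6,"dz":0,"spin":0},{"dx":0,"dy":0.7,"dz":0,"spin":0},{"dx":0,"dy":0.8,"dz":0,"spin":0},{"dx":0,"dy":0.8,"dz":0,"spin":0},{"dx":0,"dy":0.8,"dz":0,"spin":0}]' && python3 - <<'E'
from h import *
upd(0,.8);w=snap('wrist','w22');s=snap('side','s22')
cv2.imwrite('pics/s22z.png',cv2.resize(s['frame'][130:220,240:340],None,fx=7,fy=6,interpolation=cv2.INTER_CUBIC))
E
```

```text
time: 25.17
tool_pos: [499.8, -199.3, 13.6]
tcp_rot: [-1.804, 1.565, 2.874]
contact_force: [-14.6, -0.7, 8.5]
grip_width: 0.7
cmd [ 502.6  -199.57   13.74   -2.  ] meas [ 499.8 -199.3   13.6] t 25.17 F [-14.6  -0.7   8.5] w 0.7
```

View pics/s22z.png

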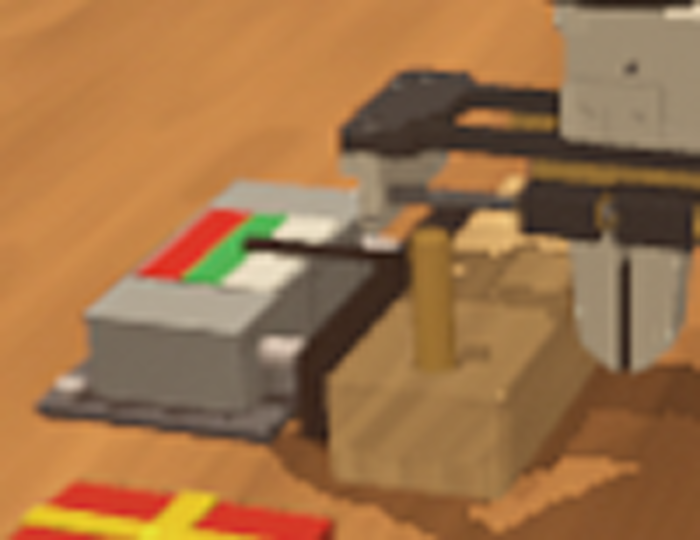

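View pics/w22.png

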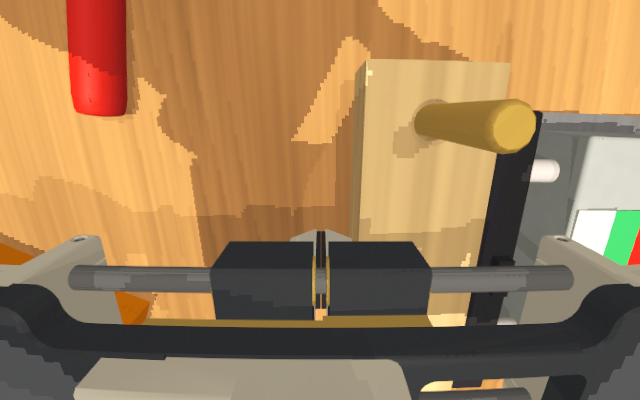

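```bash
python3 - <<'E'
from h import *
import pickle
s=pickle.load(open('s22.pkl','rb'))
a=onz(s,281.2,171.2,50);b=onz(s,240+246/7-.4,130+243/6-.4,50);print(a.round(1),b.round(1),np.linalg.norm(a-b))
c=pickle.load(open('w22.pkl','rb'))
im=cv2.resize(c['frame'][40:330,340:600],None,fx=2.8,fy=2,interpolation=cv2.INTER_CUBIC);cv2.imwrite('pics/w22c.png',im)
E
```

```text
[ 628.5 -203.7   50. ] [ 647.  -206.3   50. ] 18.660120317778453
```

View pics/w22c.png

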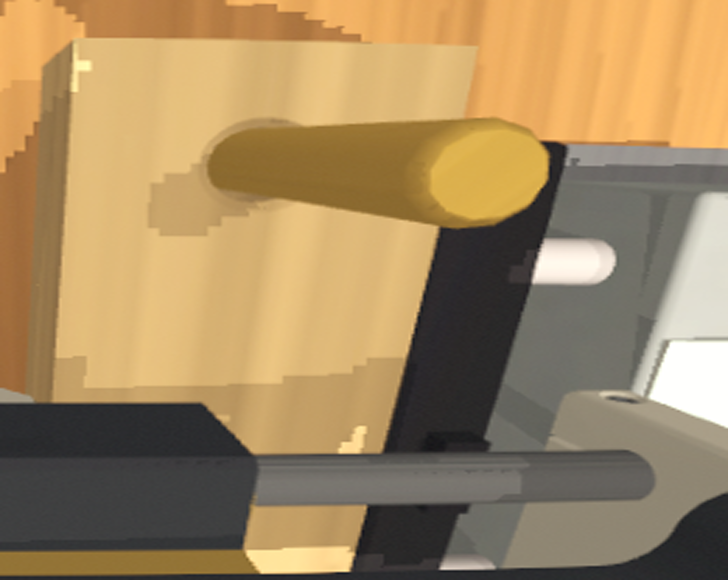

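```bash
python3 - <<'E'
from h import *
import pickle
c=pickle.load(open('w22.pkl','rb'))
q=lambda x,y:(340+x/2.8-.3,40+y/2-.25)
xt=13.7-45
for n,p,x in [('foot end L',(76,38),xt),('foot end R',(477,46),xt),('pad end back',(567,146),xt+1),('foot front edge lo',(353,572),xt),('pad back lo',(440,570),xt+1)]: print(n,tool_pt(c,*q(*p),x))
E
```

```text
foot end L [-31.3   17.89 -99.01]
foot end R [-31.3   77.61 -98.64]
pad end back [-30.3   96.33 -78.9 ]
foot front edge lo [-31.3   77.83  32.1 ]
pad back lo [-30.3   96.07  32.89]
```

Flush to about 0.1° and central to about 0.3 mm; travel is about 18.6 mm. I'll nudge it 1 mm and hold.

```bash
python3 -m crank '[{"dx":0,"dy":0.05,"dz":0,"spin":0},{"dx":0,"dy":0.1,"dz":0,"spin":0},{"dx":0,"dy":0.15,"dz":0,"spin":0},{"dx":0,"dy":0.15,"dz":0,"spin":0},{"dx":0,"dy":0.15,"dz":0,"spin":0},{"dx":0,"dy":0.15,"dz":0,"spin":0},{"dx":0,"dy":0.15,"dz":0,"spin":0},{"dx":0,"dy":0.15,"dz":0,"spin":0},{"dx":0,"dy":0.15,"dz":0,"spin":0},{"dx":0,"dy":0.15,"dz":0,"spin":0},{"dx":0,"dy":0.15,"dz":0,"spin":0},{"dx":0,"dy":0.15,"dz":0,"spin":0},{"dx":0,"dy":0.15,"dz":0,"spin":0},{"dx":0,"dy":0.15,"dz":0,"spin":0},{"dx":0,"dy":0.15,"dz":0,"spin":0},{"dx":0,"dy":0.15,"dz":0,"spin":0},{"dx":0,"dy":0.15,"dz":0,"spin":0},{"dx":0,"dy":0.15,"dz":0,"spin":0},{"dx":0,"dy":0.15,"dz":0,"spin":0},{"dx":0,"dy":0.15,"dz":0,"spin":0}]'
for i in 1; do python3 -m crank '[{"dx":0,"dy":0,"dz":0,"spin":0},{"dx":0,"dy":0,"dz":0,"spin":0},{"dx":0,"dy":0,"dz":0,"spin":0},{"dx":0,"dy":0,"dz":0,"spin":0},{"dx":0,"dy":0,"dz":0,"spin":0},{"dx":0,"dy":0,"dz":0,"spin":0},{"dx":0,"dy":0,"dz":0,"spin":0},{"dx":0,"dy":0,"dz":0,"spin":0},{"dx":0,"dy":0,"dz":0,"spin":0},{"dx":0,"dy":0,"dz":0,"spin":0},{"dx":0,"dy":0,"dz":0,"spin":0},{"dx":0,"dy":0,"dz":0,"spin":0},{"dx":0,"dy":0,"dz":0,"spin":0},{"dx":0,"dy":0,"dz":0,"spin":0},{"dx":0,"dy":0,"dz":0,"spin":0},{"dx":0,"dy":0,"dz":0,"spin":0},{"dx":0,"dy":0,"dz":0,"spin":0},{"dx":0,"dy":0,"dz":0,"spin":0},{"dx":0,"dy":0,"dz":0,"spin":0},{"dx":0,"dy":0,"dz":0,"spin":0}]'; done
python3 - <<'E'
from h import *
upd(0,.15);s=snap('side','s23')
cv2.imwrite('pics/s23z.png',cv2.resize(s['frame'][130:220,240:340],None,fx=7,fy=6,interpolation=cv2.INTER_CUBIC))
E
```

```text
time: 26.93
tool_pos: [500.9, -199.3, 13.7]
tcp_rot: [-1.797, 1.564, 2.881]
contact_force: [-15.4, -1.4, 9.0]
grip_width: 0.2
time: 28.6
tool_pos: [500.9, -199.3, 13.7]
tcp_rot: [-1.796, 1.564, 2.882]
contact_force: [-15.5, -0.4, 9.7]
grip_width: 0.5
cmd [ 504.1  -199.62   13.74   -2.  ] meas [ 500.9 -199.3   13.7] t 28.6 F [-15.5  -0.4   9.7] w 0.5
```

View pics/s23z.png

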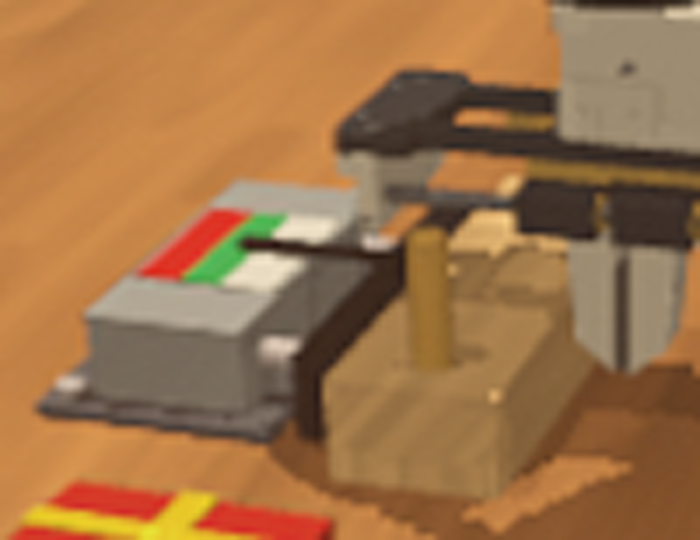

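View pics/s23.png

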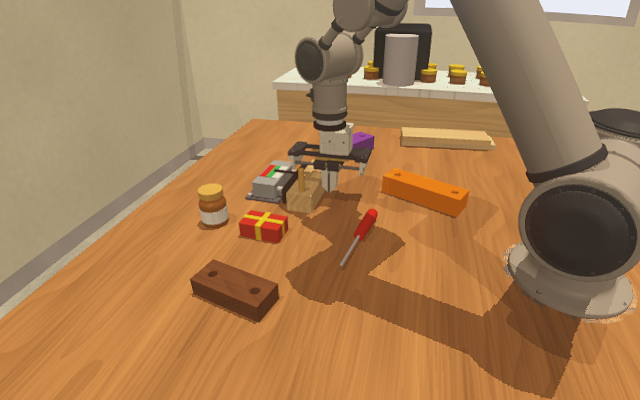

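```bash
python3 -m crank '[{"dx":0,"dy":0,"dz":0,"spin":0},{"dx":0,"dy":0,"dz":0,"spin":0},{"dx":0,"dy":0,"dz":0,"spin":0},{"dx":0,"dy":0,"dz":0,"spin":0},{"dx":0,"dy":0,"dz":0,"spin":0},{"dx":0,"dy":0,"dz":0,"spin":0},{"dx":0,"dy":0,"dz":0,"spin":0},{"dx":0,"dy":0,"dz":0,"spin":0},{"dx":0,"dy":0,"dz":0,"spin":0},{"dx":0,"dy":0,"dz":0,"spin":0},{"dx":0,"dy":0,"dz":0,"spin":0},{"dx":0,"dy":0,"dz":0,"spin":0},{"dx":0,"dy":0,"dz":0,"spin":0},{"dx":0,"dy":0,"dz":0,"spin":0},{"dx":0,"dy":0,"dz":0,"spin":0},{"dx":0,"dy":0,"dz":0,"spin":0},{"dx":0,"dy":0,"dz":0,"spin":0},{"dx":0,"dy":0,"dz":0,"spin":0},{"dx":0,"dy":0,"dz":0,"spin":0},{"dx":0,"dy":0,"dz":0,"spin":0}]'
python3 - <<'E'
from h import *
from plant import bot,sensors
import pickle
s=snap('side','s24');w=snap('wrist','w24')
a=pickle.load(open('s23.pkl','rb'))['frame'];print('diff',np.abs(a[130:220,240:340].astype(int)-s['frame'][130:220,240:340]).mean())
o=onz(s,281.2,171.2,50);b=onz(s,240+240/7-.4,130+242/6-.4,50);print('travel',np.linalg.norm(o-b))
print(sensors.get_obs()['contact_force']);print(bot.close_job())
E
```

```text
time: 30.32
tool_pos: [500.9, -199.3, 13.7]
tcp_rot: [-1.796, 1.564, 2.882]
contact_force: [-16.1, -1.9, 9.9]
grip_width: 0.5
diff 0.581037037037037
travel 21.2162720742915
[-15.14900259  -1.26867304  10.44899495]
the job is handed in; nothing more can be done
None
```

Both posts stand in the foot's sockets, and I handed in at about 30 s with the arm still pressing. The pointer had been steady in the green for about 5 s by then.

- **Squaring:** before inserting the posts I gripped the empty foot and turned it about 5.6° to match the stop.
- **Posts:** both seated at the expected height (tool at 61 mm) with a light floor contact of about 3–4 N.
- **Squareness and centring:** while pressing, the foot was flush with the pad to about 0.1° and central to about 0.3 mm.
- **Pointer:** pad travel read from the side view was about 20–21 mm, mid-green and well short of the 36 mm end.
- **Bystanders:** the jar, gift box and screwdriver looked undisturbed in the last side view.

**Where the checks disagreed:**
- The wrist force while pressing was about 15–16 N along the push, not 10 N, with another 10 N or so upward. I put the extra down to foot friction and went by the pointer for the spring force.
- Wrist-camera positions differed from the fixed cameras by up to 4–5 mm, so I aligned the fits by relative views at the tool.

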